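# Charged battery onto the magnifier lamp

### The arm

A 6-joint arm with a two-finger parallel gripper is mounted at the origin on the work surface. World frame = base frame: x ahead of the robot, y to its left, z up, the work surface at z = 0. Lengths are in mm, angles in degrees, forces in N, time in s.
With the tool pointing down it reaches from about 250 to 850 mm from the base axis. Payload 12.5 kg.
Tool frame: the origin (TCP) lies between the finger pads; the fingertips stand 17 mm ahead of it and the grasp point (between the pads) lies 2 mm behind it; z points along the fingers, y is the direction in which the jaws open and shut (so a half turn about z gives the same grasp; the last joint's range is limited). The gripper opens to 93 mm and grips with 3 to 60 N. Pads are 15 mm wide; open, the fingers measure 128 mm over their backs; the gripper's body (75 mm by 188 mm) begins 65 mm behind the grasp point.
Start: joints at [70.153, 20.094, 94.641, -0, 65.266, -4.847], TCP at [142.319, 531.253, 235.633] pointing down, gripper open.
Joint ranges: [-157.81, 157.81], [-45, 120.19], [0.68, 151.7], [-89.99, 269.99], [4.06, 180], [-164.3, 164.3]. Speed limits (degrees/s): [127.2, 127.2, 159.86, 180, 180, 180].

### API

Orientations are given as a 3x3 rotation matrix whose columns are the frame's x, y, z axes.
In Python, from plant import robot gives the robot as it stands. The module is installed in compiled form; this text tells all that it offers.
- The arm moves only by the tool jog_arm, never from a script. Its argument "increments" is a list that holds one entry, the list of rows, each a list of 5 numbers: the closure, from 0 (fully open) to 1 (shut), then the shift along the tool's x, y, z as a fraction of full scale, then the turn about the tool's z as a fraction of full scale. A call has 1 to 8 rows; each row shifts and turns the commanded pose from where the row before left it, along the tool's axes as they then stand; what a row does not reach is not made up. Full scale, the value 1, is 30 mm for a shift and 0.12 rad for a turn. A row lasts 1/10 s, in which the tool goes at most 50 mm and 8.59 degrees, less where a joint would pass 70% of its speed; a pose out of reach is approached as far as the arm can. A call with a number of a shift or a turn outside -1 to 1 is refused whole. A call with a gripper value outside its range is refused whole. The fingers move at their own pace and stop on an object; "force" is the grip in N (left out, the last holds). Time passes only in rows, so rows that do not move let the fingers close. It gives the time, the measured TCP pose, the force and the opening at its end, in the units of the state.
- robot.get_state(): the state, without advancing time (a new reading comes with each control period).
- robot.grab_frame(name): name is "scene" or "side" or "wrist"; returns a dict with "frame" (420x560x3 uint8, red, green, blue), "camera_matrix" (3x3 intrinsics, pixels), "origin" and "orientation" of the camera in the world. Camera axes: x right, y up, looking along -z (the intrinsics and any distortion apply to the point x, -y, -z); pixel columns grow to the right and rows downward; lengths in mm; the calibration is good to about 2 mm. A picture is of the moment at which its call begins. There is no depth.
- robot.job_done(): hands the job in, once; it reports no verdict.
The state is a dict: "clock": time; "joints": joint angles; "joint_vel": joint speeds; "joint_efforts": joint torques, N m; "ee_pos": TCP position; "eef_rot": TCP orientation; "wrist_force": force on the tool from outside, world axes, zero at the start; "ft_torque": the same for the moment, N m; "finger_gap": finger opening in mm.
Only numpy, scipy, OpenCV 4.12 (cv2) and the standard library are available. Lean on these libraries where they do the work, as an engineer would, in place of code of your own. Each camera call takes 0.05 s, during which the arm holds its last target.

### The job

The battery pack on the charger is charged. Press the charger's catch so that the pack springs loose, slide it off, and slide it onto the battery plate of the magnifier lamp until the lamp's catch clicks up and holds it. Work by feel: never force the charger's or the lamp's rails, catch or end stop (25 N is already too hard), and leave the other things on the bench alone.

Things in the scene. Friction and masses are not known exactly. Their poses are not given: they have to be found in the camera images.
- pack_center (a point): Battery pack, black, 72 mm long (x), 40 wide (y), 48 high (z), about 0.22 kg, latched level on the charger at the start; this is its centre. +x is the leading end (brass contacts), which enters a plate first. Grip the plain long sides. A groove 4 mm deep runs along each, 6 to 12 mm above the underside, for the plate's lips; a cross groove underneath (x 0 to 16 mm) takes the pawl
- charger_plate (a point): Charger: a fixed, low grey box, 128 x 134 mm, with a battery plate on top like the lamp's in every size (see lamp_plate), ejector and catch too. This is the centre of the plate's floor, 30 mm above the table; the pack's centre is 24 mm above this point when latched. +x: the way a pack slides on; -x points out of the open mouth; +z up
- lamp_plate (a point): Battery plate on the dark steel foot (190 x 150 mm, fixed) of the magnifier lamp: centre of its floor, 26 mm above the table; the pack's centre is 24 mm above it when home. +x: the way a pack slides on; -x out of the open mouth; +z up. At x = 0 to 36 mm side walls 42 mm apart inside, 53 outside, 12.5 high, with lips that enter the pack's grooves with about 1 mm play: it can only slide
- lamp_mouth (a point): on the same floor, at x = -40 mm from lamp_plate: a pack centred over this point, or farther out, is free of the lips and can be set down on the floor or lifted off. The floor reaches 17 mm farther out. Ahead of the point, flared guides 12 mm high (up to 60 mm apart) lead the pack between the walls. The charger has the same at its plate
- charger_mouth (a point): on the charger's floor, at x = -40 mm from charger_plate: a pack drawn back to be centred over this point, or farther out, is free of the lips and can be lifted off
- lamp_ejector (a joint): sprung plunger in the lamp plate's end stop, m pushed in: 0 out, 0.008 with the pack latched. It meets the pack 8 mm before home with 4 N, rising to 9 N; the catch and friction add a few N, so coming home takes 10 to 14 N. Past home, stiff sprung contacts add 4 N per mm until, 2 mm past it, the rigid end stop (42 mm high) is met; let go, the pack is pushed back against the catch
- charger_catch (a joint): how far the charger's catch is pressed down, m: 0 up (holds a pack that is home), 0.006 fully down. The pawl lets go between 0.004 and 0.005; the ejector then drives the pack 8 mm or a little more out towards the mouth, after which the catch may be let go and the pack slides freely
- charger_catch_top (a point): middle of the top of the charger's catch: a ribbed black thumb pad, 26 x 22 mm, beside the plate at x = 12, y = 55 mm from charger_plate, its top 10 mm above the plate's floor when up. Pressed straight down 6 mm against a spring (1.3 to 2.8 N, and up to 4 N of friction more while a pack is latched); then a rigid stop
- lamp_catch (a joint): how far the lamp's catch is pressed down, m: 0 up, 0.006 fully down. A pack sliding on pushes it down by about 4 mm; it snaps back up to 0 (the click) when the pack comes home, and then holds it
- lamp_catch_top (a point): middle of the top of the lamp's catch, a thumb pad like the charger's, at x = 12, y = 55 mm from lamp_plate, 10 mm above its floor
- lamp_rails: the working parts of the lamp's plate taken as one (guides, side walls, lips, end stop, and the catch, plunger and contacts that they carry, but not the floor); origin and axes as the lamp's
- charger_rails: the same working parts of the charger's plate, its catch included; origin and axes as the charger's
- charger: the charger; origin at table height, 30 mm below charger_plate, same axes. The power lead leaves at its +x end
- lamp: the magnifier lamp; origin at table height, 26 mm below lamp_plate, same axes. The gooseneck rises from the foot at x = 105, y = 60 mm, bends away towards +x and is 205 mm high
- board: bystander, to be left alone: small circuit board with components, 80 x 50 mm, 18 mm high at most; origin under its middle, on the table
- screwdriver: bystander, to be left alone: screwdriver, 160 mm long; lies on the table
- tweezers: bystander, to be left alone: steel tweezers, 130 mm long; origin under its middle, on the table
- spool: bystander, to be left alone: spool of solder lying flat, 60 mm across, 34 mm high; origin under its middle, on the table
- flux_jar: bystander, to be left alone: small screw-cap jar, 44 mm across, 45 mm high; origin under its middle, on the table
- tray: bystander, to be left alone: shallow divided parts tray, 100 x 70 x 22 mm; origin under its middle, on the table
- multimeter: bystander, to be left alone: hand-held multimeter lying on its back, 158 x 83 x 42 mm; origin under its middle, on the table
- cutters: bystander, to be left alone: side cutters, 90 mm long; origin under its middle, on the table
Not all that is in view belongs to the job. What is shaped like the part that bears pack_center but blue or brown is not meant.

How it is judged (in metres and radians):
On the way, in this order (a step that is already met when the one before it is completed fails the run):
1. the charger's catch is pressed and the pack springs loose (value of joint charger_catch above 0.0035 m and x of pack_center in the frame of charger_plate below -0.004 m).
2. the pack is off the charger (horizontal distance between pack_center and charger_plate above 0.09 m), for 0.1 s.
At the end, for the whole second after the job is handed in: The pack stands home in the lamp's plate (within 2 mm along the rail, 3 mm across and in height, 0.06 rad), the lamp's catch is up (less than 1.5 mm down) so that it holds the pack, and the charger's catch is up again (x of pack_center in the frame of lamp_plate between -0.002 and 0.002 m and y of pack_center in the frame of lamp_plate between -0.003 and 0.003 m and z of pack_center in the frame of lamp_plate between 0.021 and 0.027 m and angle between the x axis of pack_center and the x axis of lamp, either way round below 0.06 rad and angle between pack_center's own z axis and vertical below 0.06 rad and value of joint each of lamp_catch, charger_catch below 0.0015 m); the robot touches nothing.
It fails at once if something presses on the working parts of the charger's plate (rails, catch, end stop) with more than 25 N (contact force between anything else and charger_rails above 25 N).
It fails at once if something presses on the working parts of the lamp's plate (rails, catch, end stop) with more than 25 N (contact force between anything else and lamp_rails above 25 N).
It fails at once if another thing on the bench is pushed more than 30 mm away (distance of any of board, screwdriver, tweezers, spool, flux_jar, tray, multimeter, cutters from where it was at the start of the episode above 0.03 m).
It also fails if it takes over 61 s, if anything falls off the work surface, if the arm or the gripper's body presses on something with over 40 N, if the wrist force passes 120 N, or if a joint passes its speed limit or range.

## Working session

There is one attempt and no reset: what is moved stays moved. The work goes in short steps, Python scripts to look and compute and a tool call to move; the robot and the scene stay as the last step left them, time stands still between calls to the robot, and variables do not carry over. Pictures are saved under pics/ and viewed, and the job is handed in when it is done.

Besides the shell and the picture viewer there is one more tool, called after ">>>" as a command line: name --argument value ..., lists and objects as JSON in quotes. jog_arm: Moves the arm, as the interface text tells. Its arguments: {"type":"object","properties":{"increments":{"type":"array","items":{"type":"array","items":{"type":"array","items":{"type":"number","minimum":-1,"maximum":1}}}},"force":{"type":"number"}},"required":["increments"]}

```bash
mkdir -p pics
cat > h.py <<'E'
import numpy as np, cv2
from plant import robot
def grab(n,tag):
    f=robot.grab_frame(n); cv2.imwrite(f'pics/{tag}.png',f['frame'][:,:,::-1]); 
    np.savez(f'pics/{tag}.npz',**{k:np.array(v) for k,v in f.items()}); return f
def load(tag): return np.load(f'pics/{tag}.npz')
def ray(f,u,v):
    K=np.array(f['camera_matrix']); d=np.linalg.solve(K,[u,v,1.]); d=np.array([d[0],-d[1],-d[2]])
    return np.array(f['origin']).ravel(), np.array(f['orientation'])@d
def onz(f,u,v,z):
    o,d=ray(f,u,v); return o+d*(z-o[2])/d[2]
def tri(obs):
    A=np.zeros((3,3));b=np.zeros(3)
    for f,u,v in obs:
        o,d=ray(f,u,v); d=d/np.linalg.norm(d); P=np.eye(3)-np.outer(d,d); A+=P;b+=P@o
    x=np.linalg.solve(A,b); 
    return x
def proj(f,p):
    q=np.array(f['orientation']).T@(np.array(p,float)-np.array(f['origin']).ravel()); w=np.array(f['camera_matrix'])@np.array([q[0],-q[1],-q[2]]); return w[:2]/w[2]
def crop(tag,x0,y0,x1,y1,s,out):
    im=cv2.imread(f'pics/{tag}.png')[y0:y1,x0:x1]; cv2.imwrite(f'pics/{out}.png',cv2.resize(im,None,fx=s,fy=s,interpolation=cv2.INTER_CUBIC))
E
python3 - <<'E'
from h import *
for n in ['scene','side','wrist']:
    f=grab(n,n+'0'); print(n,np.round(f['origin'],1).tolist(),np.round(f['orientation'],3).tolist(),np.round(f['camera_matrix'],1).tolist(), f.keys())
print(robot.get_state())
E
```

```text
scene [996.2, 482.9, 1127.2] [[-0.717, -0.59, 0.37], [0.697, -0.606, 0.383], [-0.002, 0.533, 0.846]] [[509.0, 0.0, 271.7], [0.0, 509.0, 210.5], [0.0, 0.0, 1.0]] dict_keys(['frame', 'camera_matrix', 'origin', 'orientation'])
side [371.9, -760.2, 905.6] [[0.981, 0.14, -0.136], [-0.195, 0.718, -0.668], [0.004, 0.681, 0.732]] [[492.7, 0.0, 274.6], [0.0, 492.7, 209.4], [0.0, 0.0, 1.0]] dict_keys(['frame', 'camera_matrix', 'origin', 'orientation'])
wrist [62.1, 553.2, 384.0] [[0.259, -0.922, -0.287], [0.966, 0.246, 0.079], [-0.002, -0.298, 0.955]] [[312.3, 0.0, 281.7], [0.0, 312.3, 208.1], [0.0, 0.0, 1.0]] dict_keys(['frame', 'camera_matrix', 'origin', 'orientation'])
{'clock': 0.15, 'joints': array([ 7.01528017e+01,  2.01171989e+01,  9.46664807e+01,  1.04943011e-03,
        6.52647388e+01, -4.84717576e+00]), 'joint_vel': array([-0.05774477, -0.09291322,  0.01140124,  0.03596118, -0.0094264 ,
        0.06692487]), 'joint_efforts': array([ 3.78842542e-04, -4.97464478e+01, -2.85345286e+01,  6.99239038e-02,
        2.46579404e-02, -8.17040950e-05]), 'ee_pos': array([142.24264648, 531.0489922 , 235.23911797]), 'eef_rot': array([[-9.65923726e-01,  2.58826708e-01, -3.02555950e-04],
       [ 2.58826870e-01,  9.65923407e-01, -7.89216090e-04],
       [ 8.79756714e-05, -8.40632156e-04, -9.99999643e-01]]), 'wrist_force': array([-1.32881807, -0.281244  ,  0.37311911]), 'ft_torque': array([-0.01453633, -0.04132881,  0.03824725]), 'finger_gap': 93.03412356685416}
```

View pics/scene0.png

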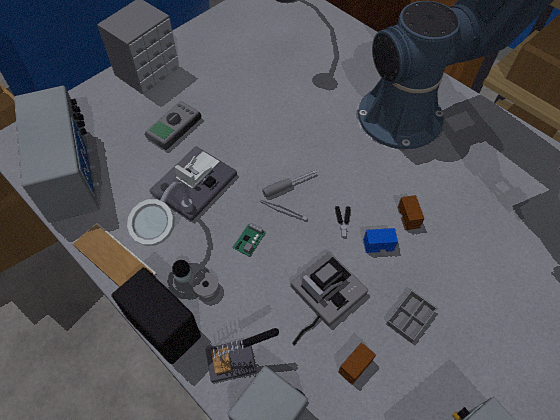

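View pics/side0.png

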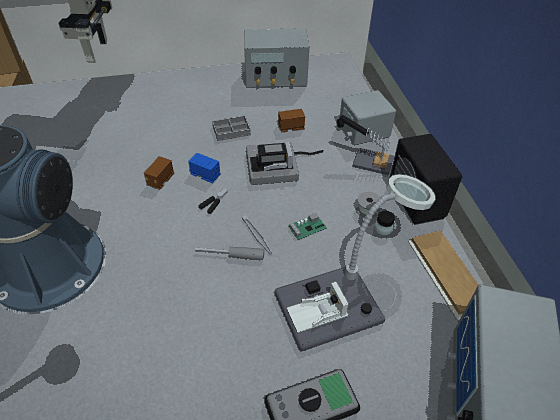

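View pics/wrist0.png

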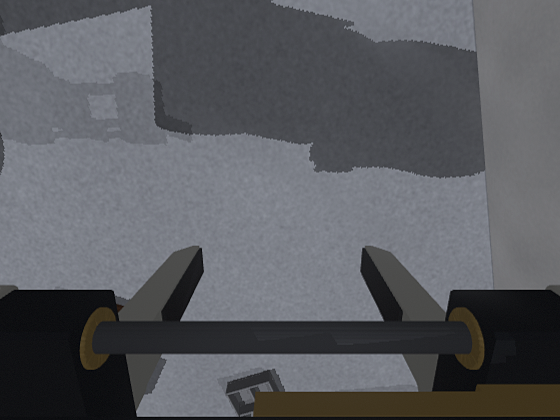

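Scene view: candidates are the black block on the grey charger (scene 326,273; side 273,156), the blue block (380,240) and two brown blocks (411,212) and (357,362). There is also a large black box (155,312). I'm taking the black block on the charger. The lamp plate is at scene (200,168), side (318,312). Next I'll crop in close.

Run:
```python
from h import *
crop('scene0',280,240,380,330,8,'c_s')
crop('side0',235,130,325,190,8,'c_d')
crop('scene0',140,135,250,225,7,'l_s')
crop('side0',265,260,395,350,6,'l_d')
```

```text
(no output)
```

View pics/c_s.png

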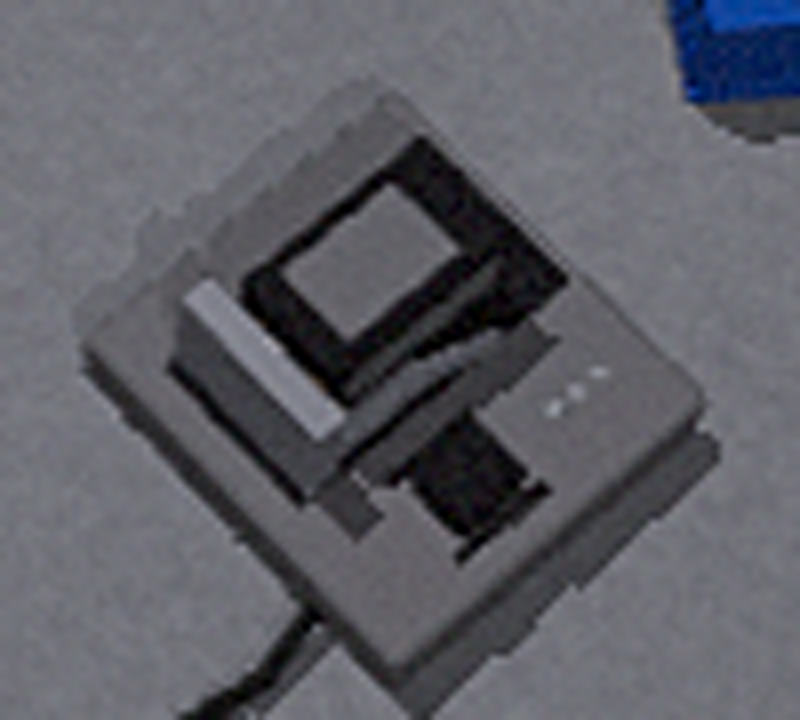

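View pics/c_d.png

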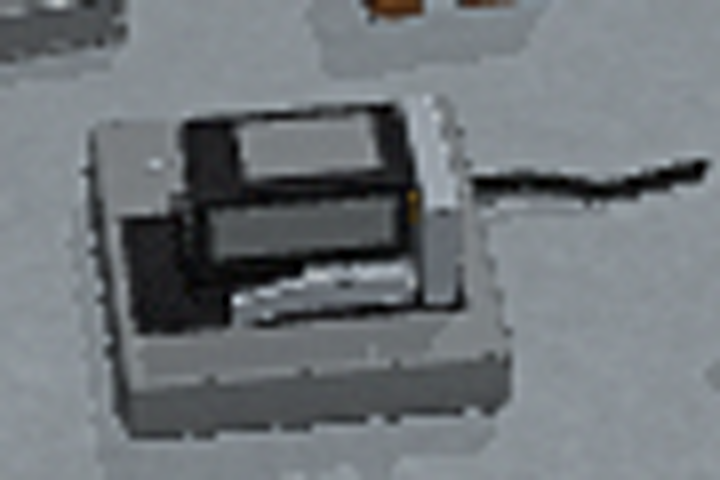

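View pics/l_s.png

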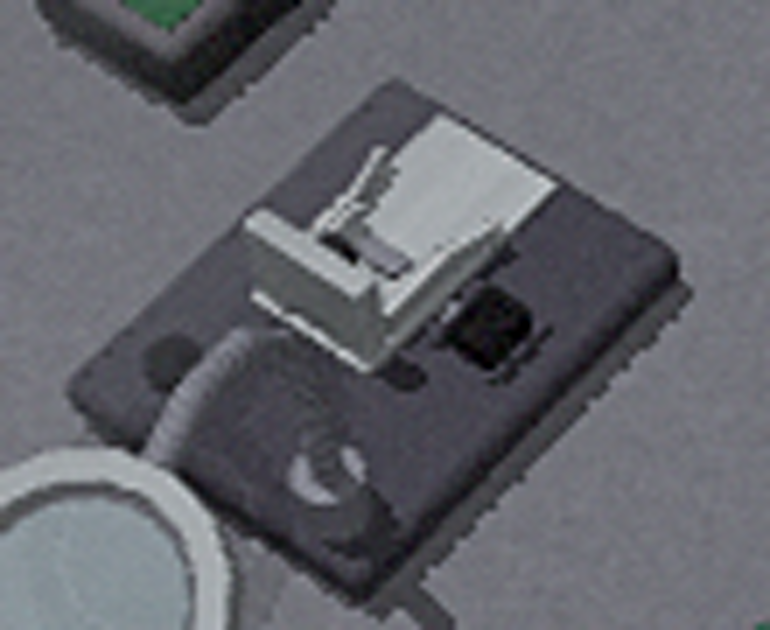

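View pics/l_d.png

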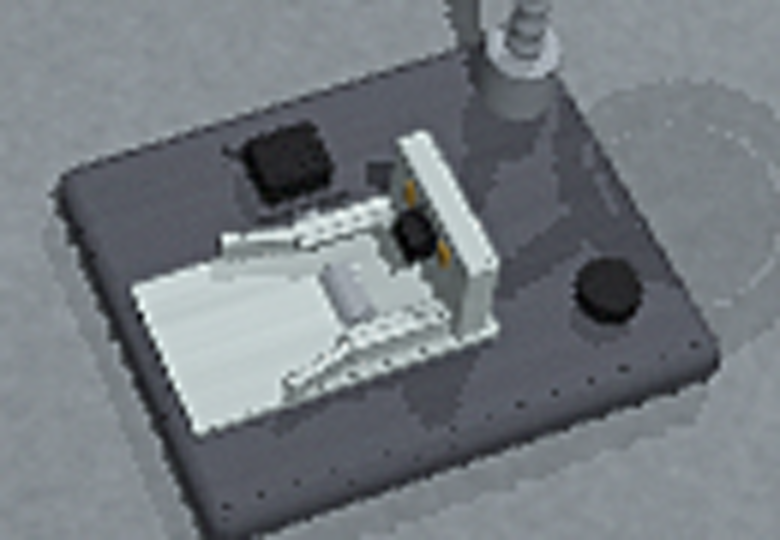

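Close crops confirm the pack: it is black, with brass at its lead-side end, sitting against the end stop in front of the power lead. In the scene crop the pack-top corners are around (400,138), (245,280), (345,388), (497,245), and the catch pad is at (470,475). The lamp's mouth floor corners and catch pad are visible in both views. I'll fit both poses next.

```bash
cat >> h.py <<'E'
from scipy.optimize import least_squares
def fit(obs,x0,extra=0):
    # obs: (f,u,v,fn(extra)->local pt)
    def T(p,l):
        c,s=np.cos(p[3]),np.sin(p[3]); return np.array([p[0]+c*l[0]-s*l[1],p[1]+s*l[0]+c*l[1],p[2]+l[2]])
    def r(p):
        return np.concatenate([proj(f,T(p,l(p[4:])if callable(l) else l))-[u,v] for f,u,v,l in obs])
    s=least_squares(r,x0,loss='soft_l1',f_scale=1.0); return s.x, r(s.x).reshape(-1,2)
E
python3 - <<'E'
from h import *
S=load('scene0');D=load('side0')
cs=lambda u,v:(S,280+u/8,240+v/8)
cd=lambda u,v:(D,235+u/8,130+v/8)
o=[cs(400,138)+((-36,-20,48),),cs(245,280)+((36,-20,48),),cs(345,388)+((36,20,48),),cs(497,245)+((-36,20,48),),cs(470,475)+((12,55,10),),
 cd(183,122)+((-36,20,48),),cd(395,104)+((36,20,48),),cd(412,188)+((36,-20,48),),cd(195,205)+((-36,-20,48),)]
g=onz(S,326,273,50);print(g, tri([(S,326.4,272.6),(D,235+298/8,130+153/8)]))
x,r=fit(o,[g[0],g[1],30,0]);print(x,np.rad2deg(x[3]));print(r.round(1).tolist())
ls=lambda u,v:(S,140+u/7,135+v/7)
ld=lambda u,v:(D,265+u/6,260+v/6)
o=[ls(440,115)+(lambda e:(-57,-e[0],0),),ls(557,187)+(lambda e:(-57,e[0],0),),ls(490,325)+((12,55,10),),
ld(132,287)+(lambda e:(-57,e[0],0),),ld(200,433)+(lambda e:(-57,-e[0],0),),ld(288,158)+((12,55,10),)]
g=onz(S,200,170,26);print(g)
x,r=fit(o,[g[0],g[1],26,0.3,26]);print(x,np.rad2deg(x[3]));print(r.round(1).tolist())
E
```

```text
[553.49009643 205.70842909  50.        ] [561.92776968 211.43140293  72.92539838]
[ 5.61414216e+02  2.11677244e+02  2.42053835e+01 -3.55384326e-02] -2.036202199978267
[[1.2, 0.1], [-1.7, 1.5], [-1.6, 0.1], [1.6, -1.6], [-0.3, -0.0], [-0.7, 0.5], [-0.2, 0.0], [0.3, -0.7], [-0.1, 0.0]]
[ 562.37959948 -243.27353266   26.        ]
[ 5.67291246e+02 -2.50971804e+02  2.10717742e+01  1.64720497e-01
  2.99581071e+01] 9.437789290795974
[[-0.6, 0.6], [-0.6, 0.5], [-0.7, -0.4], [-0.4, 0.0], [-0.6, 0.1], [-0.4, -0.5]]
```

>>> jog_arm --increments '[[[0,-0.95,-0.68,0,-0.95],[0,-0.95,-0.68,0,-0.95],[0,-0.95,-0.68,0,0],[0,-0.95,-0.68,0,0],[0,-0.95,-0.68,0,0],[0,-0.95,-0.68,0,0],[0,-0.95,-0.68,0,0],[0,-0.95,-0.68,0,0]]]'

```text
clock: 0.95
ee_pos: [357.4, 350.6, 235.6]
eef_rot: [[-0.999, 0.034, -0.0], [0.034, 0.999, -0.0], [0.0, -0.0, -1.0]]
wrist_force: [0.7, 0.4, 0.6]
finger_gap: 92.9
```

>>> jog_arm --increments '[[[0,-0.95,-0.68,0,0],[0,-0.95,-0.68,0,0],[0,-0.95,-0.68,0,0],[0,-0.95,-0.68,0,0],[0,-0.95,-0.68,0,0],[0,-0.95,-0.68,0,0],[0,0,0,0,0]]]'

```text
clock: 1.65
ee_pos: [525.6, 221.2, 235.2]
eef_rot: [[-0.999, 0.037, 0.0], [0.037, 0.999, -0.001], [-0.0, -0.0, -1.0]]
wrist_force: [-0.0, -0.0, 0.4]
finger_gap: 93.1
```

Run:
```python
from h import *
f=grab('wrist','w1'); print(robot.get_state())
```

```text
{'clock': 1.7, 'joints': array([ 1.83082035e+01,  2.21560134e+01,  9.17134750e+01, -1.37966624e-03,
        6.61732881e+01, -6.96177144e+01]), 'joint_vel': array([ 2.34782112, -1.23750502,  1.76206719,  0.3733839 ,  0.01872141,
        1.04117372]), 'joint_efforts': array([-2.20004573e+00, -5.12551761e+01, -2.98536068e+01, -1.49767399e-01,
        2.35991681e-02, -2.91517172e-01]), 'ee_pos': array([524.13617756, 222.39798691, 235.08430506]), 'eef_rot': array([[-9.99344977e-01,  3.61818271e-02, -7.01878558e-04],
       [ 3.61820140e-02,  9.99345184e-01, -2.55437538e-04],
       [ 6.92176760e-04, -2.80665600e-04, -9.99999721e-01]]), 'wrist_force': array([-0.87453207, -0.15030304,  0.58010779]), 'ft_torque': array([ 0.03139549,  0.00867733, -0.02670095]), 'finger_gap': 92.81204554801184}
```

View pics/w1.png

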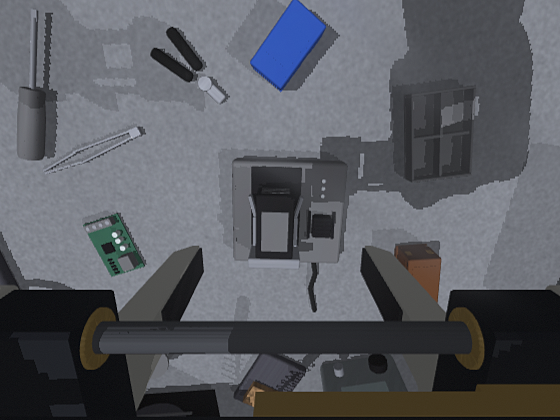

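>>> jog_arm --increments '[[[0,-0.3,-0.1,0.9,0],[0,-0.3,-0.1,0.9,0],[0,-0.2,-0.1,0.9,0],[0,0,0,0,0],[0,0,0,0,0]]]'

```text
clock: 2.2
ee_pos: [546.4, 214.4, 155.1]
eef_rot: [[-0.999, 0.033, -0.001], [0.033, 0.999, -0.0], [0.001, -0.0, -1.0]]
wrist_force: [-0.5, 0.4, 0.1]
finger_gap: 93.0
```

Run:
```python
from h import *
f=grab('wrist','w2'); s=robot.get_state();print(s['clock'],s['ee_pos'],s['wrist_force'])
crop('w2',180,100,400,330,3.4,'w2c')
```

```text
2.25 [546.87351408 214.46716625 155.89930129] [ 0.25102545 -0.86177417  0.08231497]
```

View pics/w2c.png

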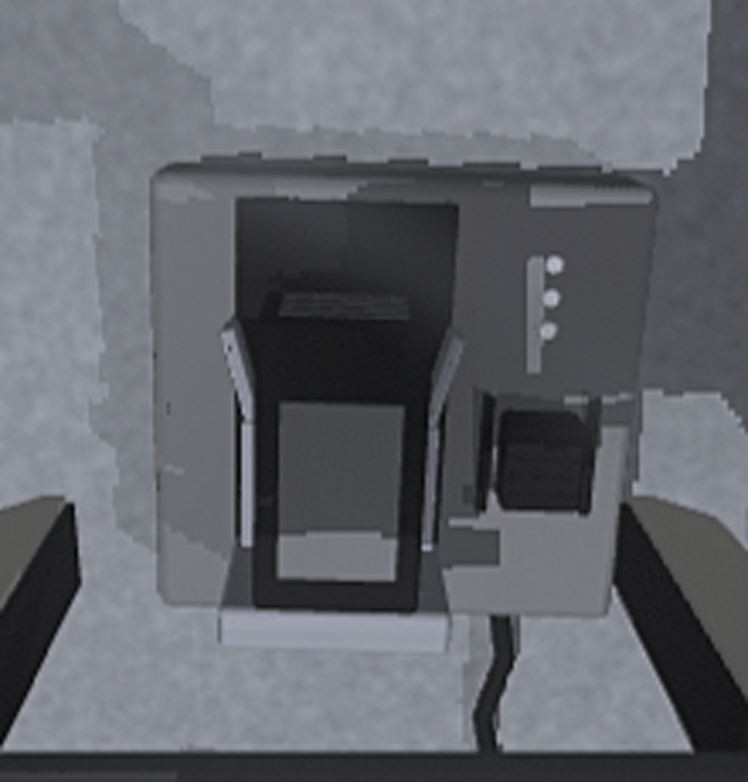

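The wrist crop shows the pack centred at about (340,465), its front edge at v≈608 against the stop, the catch pad at (545,463) and the mouth floor corners at (235,200) and (458,207). I'll refit using these.

Run:
```python
from h import *
S=load('scene0');D=load('side0');W=load('w2')
print(W['origin'])
cs=lambda u,v:(S,280+u/8,240+v/8)
cd=lambda u,v:(D,235+u/8,130+v/8)
cw=lambda u,v:(W,180+u/3.4,100+v/3.4)
o=[cs(245,280)+((36,-20,48),),cs(345,388)+((36,20,48),),cs(470,475)+((12,55,10),),cs(418,136)+((-36,-20,48),),
 cd(183,122)+((-36,20,48),),cd(395,104)+((36,20,48),),cd(412,188)+((36,-20,48),),cd(195,205)+((-36,-20,48),),
 cw(255,608)+((36,-20,48),),cw(415,608)+((36,20,48),),cw(545,463)+((12,55,10),),
 cw(235,200)+(lambda e:(-57,-e[0],0),),cw(458,207)+(lambda e:(-57,e[0],0),), cw(337,613)+((38,0,42),)]
for oo in (o,o[:8],o[8:]):
  x,r=fit(oo,[560,211,30,0,30]);print(x.round(2),np.rad2deg(x[3]));print(r.round(1).tolist())
for a,b,c in [((245,280),(412,188),(255,608)),((345,388),(395,104),(415,608))]:
  print(tri([cs(*a),cd(*b),cw(*c)]),tri([cs(*a),cd(*b)]),tri([cs(*a),cw(*c)]))
```

```text
[463.50811223 217.54170904 304.03537673]
[ 5.6148e+02  2.1266e+02  2.5330e+01 -6.0000e-02  2.9240e+01] -3.2758385534978176
[[-1.4, 1.2], [-1.7, 0.1], [-0.4, 0.3], [-0.3, 0.6], [-0.6, -0.3], [-0.0, -0.4], [0.2, -1.1], [-0.3, -0.7], [0.0, 0.0], [1.0, 1.1], [-1.0, 0.4], [-0.2, -0.5], [-0.2, -1.0], [-0.0, -2.5]]
[ 5.6017e+02  2.1239e+02  2.4420e+01 -5.0000e-02  3.0000e+01] -3.0138000002520795
[[-1.1, 1.0], [-1.3, -0.1], [-0.1, -0.0], [-0.1, 0.3], [-1.1, 0.2], [-0.6, -0.0], [-0.3, -0.7], [-0.8, -0.3]]
[ 5.6207e+02  2.1268e+02  2.4370e+01 -6.0000e-02  2.9350e+01] -3.313667283041367
[[0.2, 0.1], [0.9, 1.1], [-1.2, 0.7], [-0.1, -0.0], [-0.1, -0.5], [-0.0, -2.4]]
[594.39572891 190.03502993  73.13879399] [593.41306813 189.63222211  71.97984335] [593.49655699 191.5876531   77.87224586]
[597.31359268 230.98623488  72.69666458] [597.10097878 231.95756428  72.02222763] [596.40659437 231.40554356  74.1477724 ]
```

>>> jog_arm --increments '[[[0,-0.3,-0.03,0.5,0.19],[0,-0.3,0,0.8,0],[0,-0.29,0,0.8,0],[0,0,0,0.6,0],[0,0,0,0,0],[0,0,0,0,0]]]'

```text
clock: 2.85
ee_pos: [574.0, 212.1, 75.3]
eef_rot: [[-0.998, 0.056, 0.002], [0.056, 0.998, 0.001], [-0.002, 0.001, -1.0]]
wrist_force: [0.5, 0.3, 0.6]
finger_gap: 92.7
```

Run:
```python
from h import *
for n in ['wrist','side','scene']: grab(n,n+'3')
s=robot.get_state();print(s['clock'],s['ee_pos'],s['wrist_force'],s['eef_rot'][:2,1])
crop('side3',225,100,325,190,8,'s3c')
```

```text
3.0 [574.21680407 211.99941924  75.40664331] [-0.01148139 -1.04378443  0.33094582] [0.05632319 0.99841222]
```

View pics/wrist3.png

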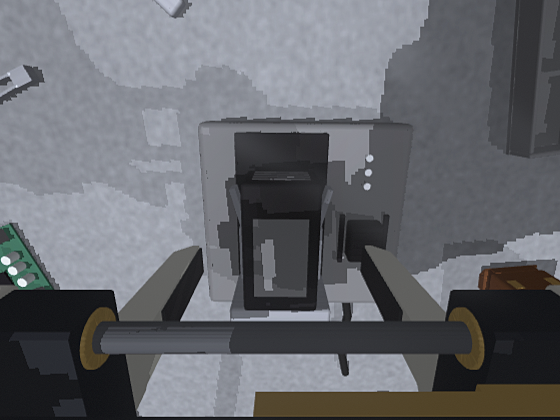

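View pics/s3c.png

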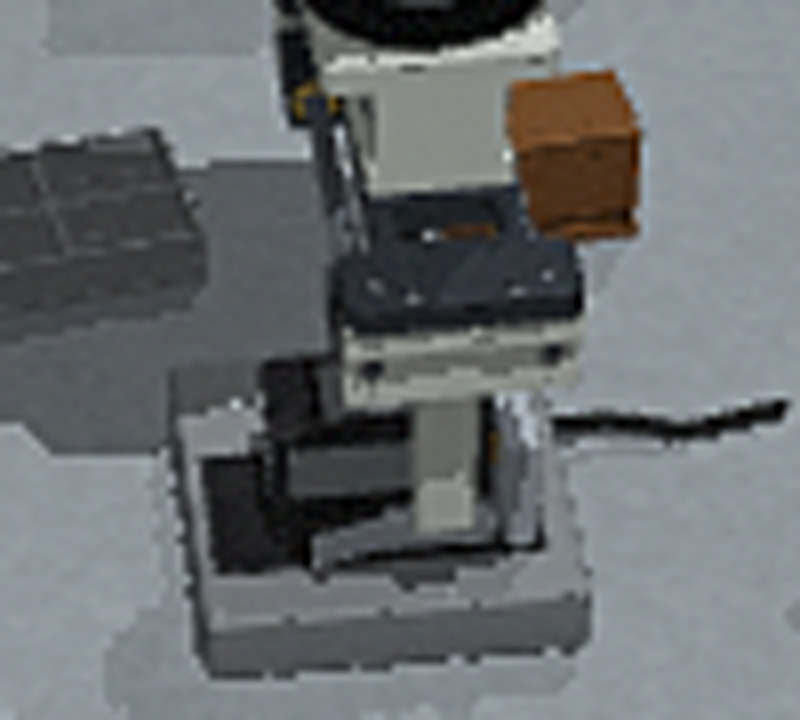

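Run:
```python
from h import *
W=load('wrist3'); S=load('scene0'); W2=load('w2')
crop('wrist3',320,190,430,290,7,'w3c')
R=robot.get_state()['eef_rot'];p=robot.get_state()['ee_pos']
for l in [(7.5,46.5,17),(-7.5,46.5,17),(7.5,64,17),(0,55,17)]: q=p+R@np.array(l,float); u=proj(W,q);print(l,q.round(1),u.round(1),((u-[320,190])*7).round(0))
c=[561.5,212.7]
for z in (40,36): print(z,proj(W,[576.5,266.9,z]), onz(W2,180+545/3.4,100+463/3.4,z), onz(S,280+470/8,240+475/8,z))
```

```text
(7.5, 46.5, 17) [569.4 258.9  58.4] [361.5 247.9] [291. 405.]
(-7.5, 46.5, 17) [584.4 258.   58.5] [359.6 271.1] [277. 568.]
(7.5, 64, 17) [570.4 276.3  58.4] [391.8 247.9] [502. 405.]
(0, 55, 17) [577.4 266.9  58.5] [375.1 259.7] [385. 488.]
40 [366.87873828 245.30233146] [574.23503873 266.94254712  40.        ] [577.13161704 267.94324289  40.        ]
36 [365.28934916 242.77383036] [575.91249466 267.69094438  36.        ] [575.58998858 267.15227908  36.        ]
```

View pics/w3c.png

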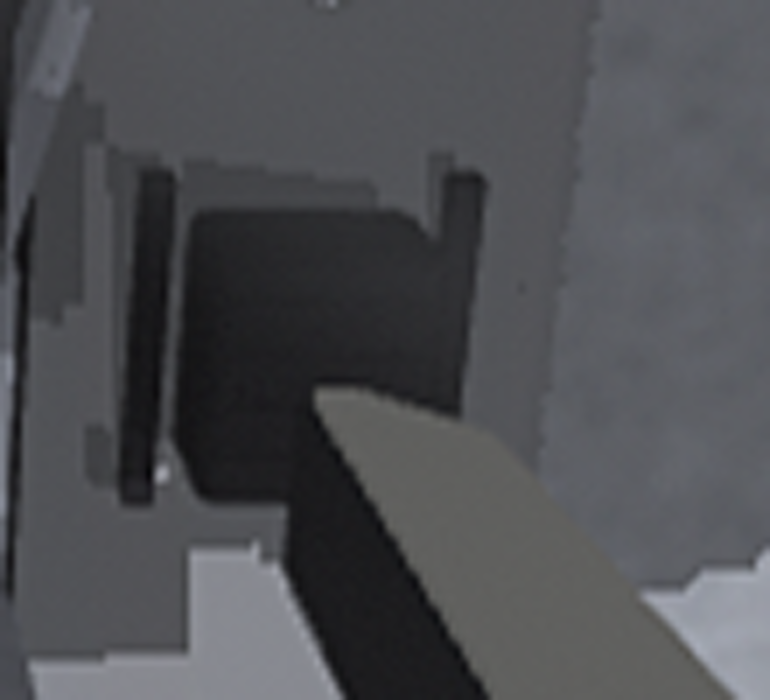

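>>> jog_arm --increments '[[[0,0.08,-0.02,0.25,0],[0,0,0,0.25,0],[0,0,0,0,0],[0,0,0,0,0]]]'

```text
clock: 3.4
ee_pos: [571.0, 211.1, 58.4]
eef_rot: [[-0.998, 0.057, -0.001], [0.057, 0.998, -0.0], [0.001, -0.0, -1.0]]
wrist_force: [0.5, 0.0, 0.3]
finger_gap: 92.9
```

>>> jog_arm --increments '[[[0,0,0,0.07,0],[0,0,0,0,0]]]'

```text
clock: 3.6
ee_pos: [571.3, 211.1, 56.5]
eef_rot: [[-0.998, 0.057, 0.0], [0.057, 0.998, 0.0], [-0.0, 0.0, -1.0]]
wrist_force: [-0.3, -0.2, 0.5]
finger_gap: 93.5
```

>>> jog_arm --increments '[[[0,0,0,0.07,0],[0,0,0,0,0]]]'

```text
clock: 3.8
ee_pos: [571.3, 211.2, 54.4]
eef_rot: [[-0.998, 0.057, 0.0], [0.057, 0.998, 0.0], [-0.0, 0.0, -1.0]]
wrist_force: [-0.1, 0.3, 1.1]
finger_gap: 93.0
```

>>> jog_arm --increments '[[[0,0,0,0.04,0],[0,0,0,0,0]]]'

```text
clock: 4.0
ee_pos: [571.4, 211.2, 53.2]
eef_rot: [[-0.998, 0.057, 0.0], [0.057, 0.998, 0.0], [-0.0, 0.0, -1.0]]
wrist_force: [1.3, 0.6, 1.7]
finger_gap: 93.0
```

>>> jog_arm --increments '[[[0,0,0,0.04,0],[0,0,0,0,0]]]'

```text
clock: 4.2
ee_pos: [571.4, 211.2, 52.0]
eef_rot: [[-0.998, 0.057, 0.0], [0.057, 0.998, 0.0], [-0.0, 0.0, -1.0]]
wrist_force: [1.9, 0.1, 2.2]
finger_gap: 93.6
```

Run:
```python
from h import *
grab('wrist','w4');crop('w4',200,130,430,310,3.4,'w4c')
s=robot.get_state();print(s['ee_pos'],s['wrist_force'])
```

```text
[571.35825036 211.14368092  52.04864731] [1.56163745 0.50613415 2.01441159]
```

View pics/w4c.png

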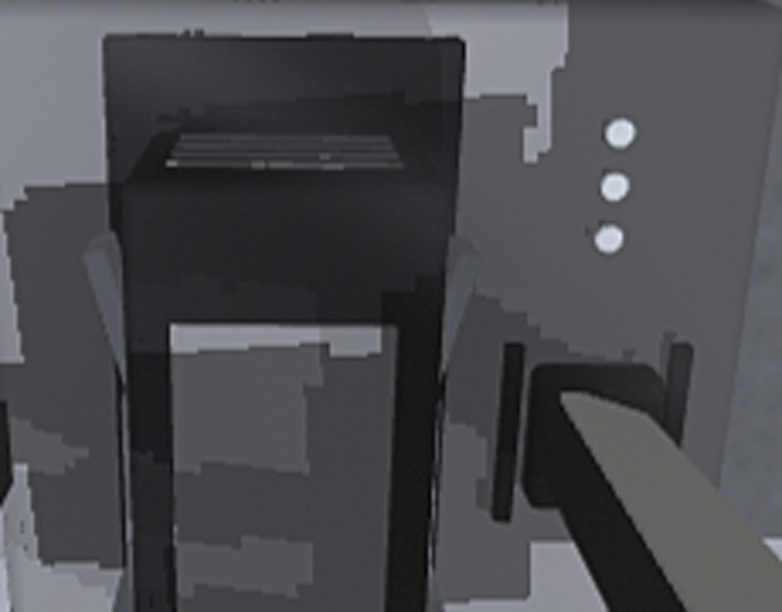

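>>> jog_arm --increments '[[[0,0,0,0.04,0],[0,0,0,0,0]]]'

```text
clock: 4.45
ee_pos: [571.4, 211.2, 51.2]
eef_rot: [[-0.998, 0.057, 0.001], [0.057, 0.998, 0.0], [-0.001, 0.0, -1.0]]
wrist_force: [1.9, -0.2, 5.0]
finger_gap: 93.0
```

>>> jog_arm --increments '[[[0,0,0,0.03,0],[0,0,0,0,0]]]'

```text
clock: 4.65
ee_pos: [571.5, 211.3, 50.9]
eef_rot: [[-0.998, 0.057, 0.001], [0.057, 0.998, 0.0], [-0.001, 0.001, -1.0]]
wrist_force: [-2.3, -0.9, 12.1]
finger_gap: 92.9
```

Run:
```python
from h import *
grab('wrist','w5');crop('w5',200,130,430,310,3.4,'w5c')
s=robot.get_state();print(s['ee_pos'],s['wrist_force'])
```

```text
[571.55228054 211.26917446  50.86994198] [-1.65137027 -1.18510184 11.28032731]
```

View pics/w5c.png

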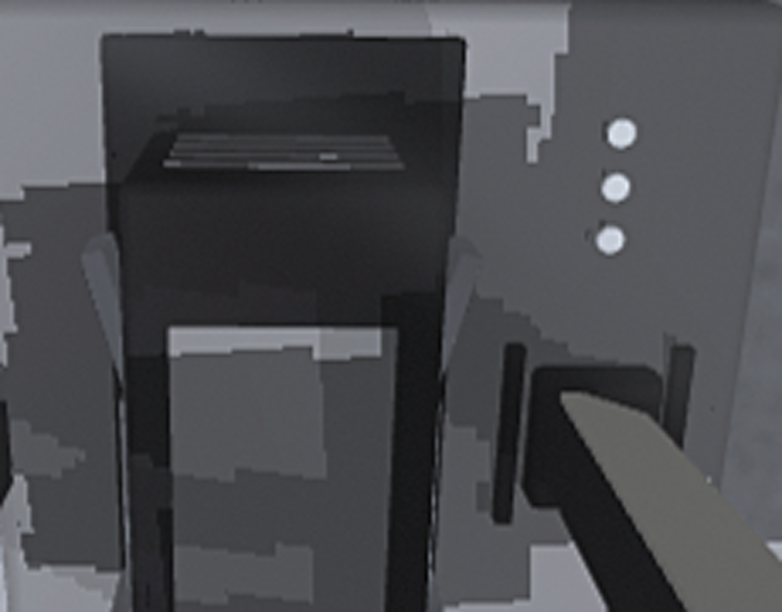

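Run:
```python
from h import *
W2=load('w2');W3=load('wrist3');W4=load('w4')
for z in (74,78): print(onz(W2,180+341/3.4,100+404/3.4,z), onz(W4,200+284/3.4,130+325/3.4,z))
for z in (26,30): print(onz(W2,180+346/3.4,100+203/3.4,z), onz(W4,200+284/3.4,130+37/3.4,z))
crop('wrist3',200,120,430,310,3.4,'w3d')
grab('side','side5');crop('side5',225,100,325,190,8,'s5c')
grab('scene','scene5');crop('scene5',270,230,380,330,7,'sc5c')
```

```text
[543.84005284 213.50060615  74.        ] [535.9143606  214.24662827  74.        ]
[542.44319047 213.57087539  78.        ] [534.41433511 214.31043009  78.        ]
[505.00251557 215.89427799  26.        ] [504.34958911 216.20791092  26.        ]
[504.40554976 215.91797902  30.        ] [503.98367136 216.20931794  30.        ]
```

View pics/w3d.png

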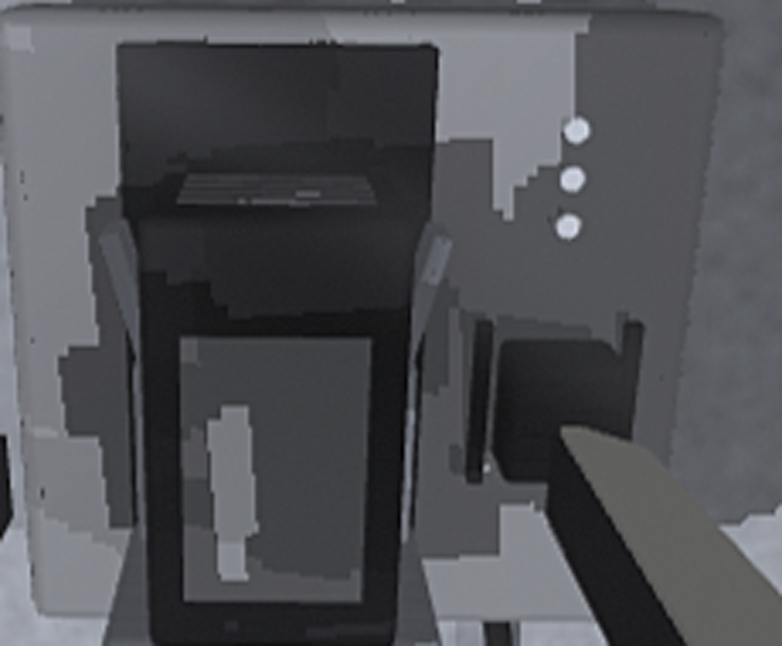

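View pics/s5c.png

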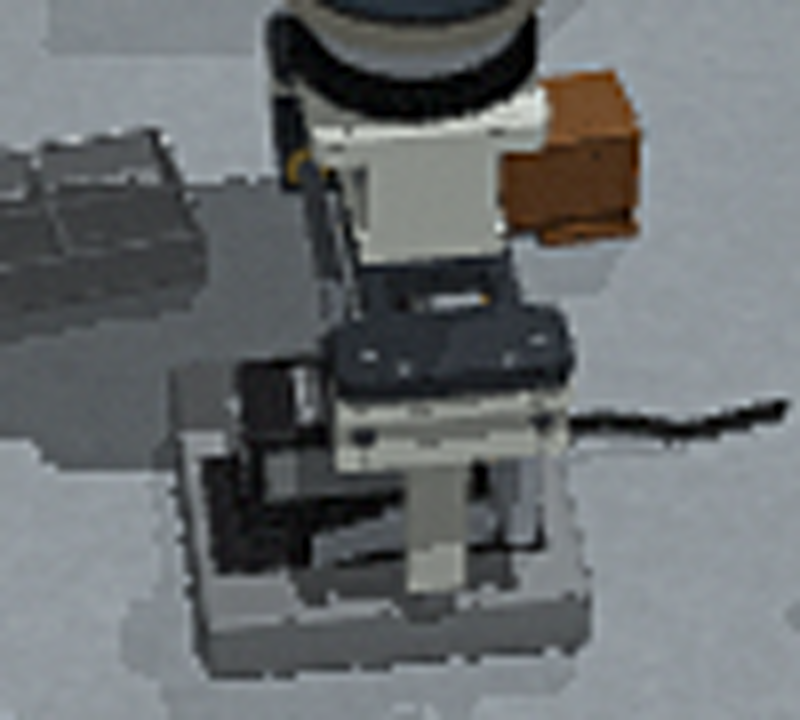

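View pics/sc5c.png

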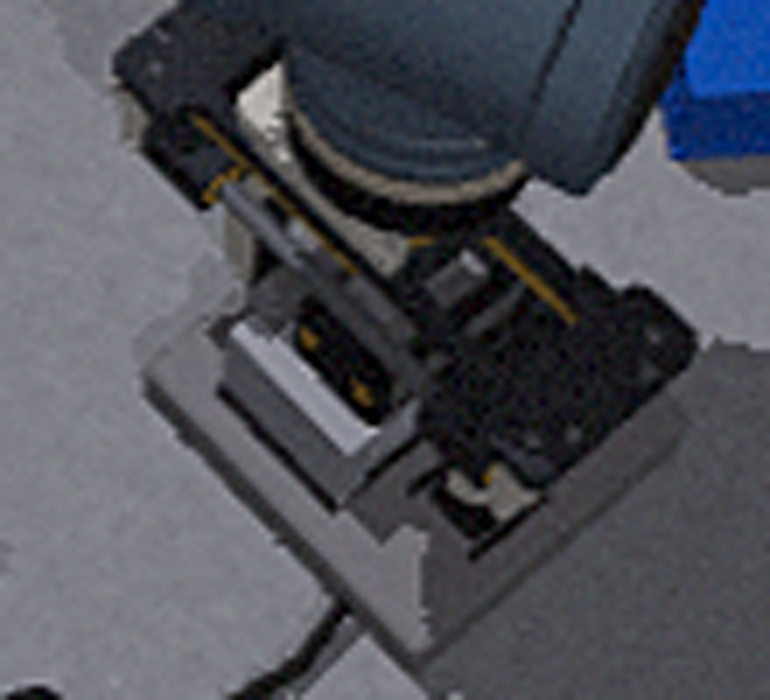

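The pack has already sprung out about 8 mm: the label edge moved from 542.4 to 534.4, and the contacts and the gap at the stop are visible. Next I'll rise, centre on the pack and grip it softly.

>>> jog_arm --increments '[[[0,0,0,-0.25,0],[0,0,0,-0.26,0],[0,0.3,0.03,0,0],[0,0.3,0.01,0,0],[0,0,0,0,0],[0,0,0,0,0]]]'

```text
clock: 5.4
ee_pos: [552.8, 213.4, 65.0]
eef_rot: [[-0.998, 0.056, -0.001], [0.056, 0.998, -0.0], [0.001, -0.0, -1.0]]
wrist_force: [1.0, -0.3, 0.6]
finger_gap: 93.1
```

>>> jog_arm --increments '[[[0.52,0,0,0,0],[0.54,0,0,0,0],[0.54,0,0,0,0],[0.54,0,0,0,0],[0.54,0,0,0,0],[0.54,0,0,0,0]]]' --force 5

```text
clock: 6.0
ee_pos: [553.3, 213.3, 65.2]
eef_rot: [[-0.998, 0.057, -0.0], [0.057, 0.998, -0.0], [0.0, -0.0, -1.0]]
wrist_force: [-0.6, -0.4, 0.3]
finger_gap: 49.6
```

Run:
```python
from h import *
grab('wrist','w6');crop('w6',190,130,430,310,3.3,'w6c')
s=robot.get_state();print(s['ee_pos'],s['wrist_force'],s['finger_gap'])
```

```text
[553.29802287 213.33159837  65.23319705] [ 0.77608081 -0.28593586  0.83853107] 45.95176581037981
```

View pics/w6c.png

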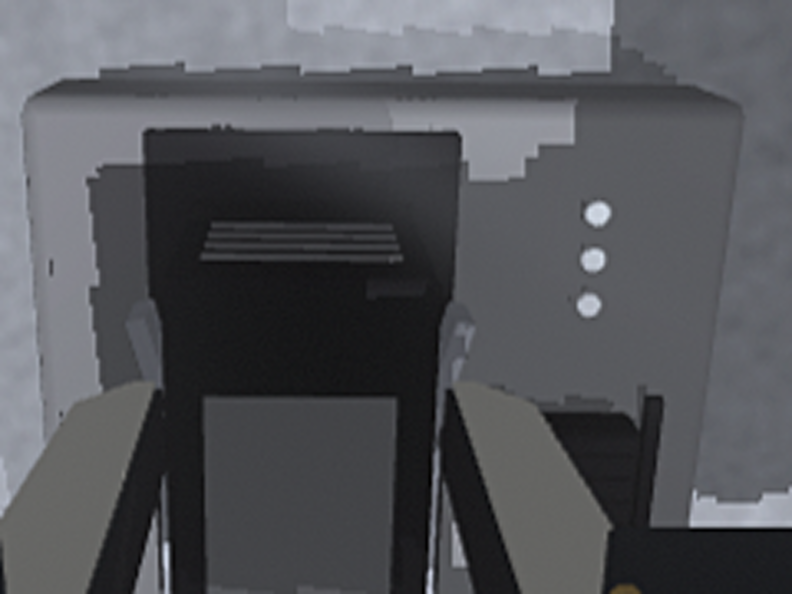

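>>> jog_arm --increments '[[[0.62,0,0,0,0],[0.62,0,0,0,0],[0.62,0,0,0,0]]]' --force 5

```text
clock: 6.35
ee_pos: [553.3, 213.3, 65.2]
eef_rot: [[-0.998, 0.057, -0.0], [0.057, 0.998, -0.0], [0.0, -0.0, -1.0]]
wrist_force: [-0.3, 0.2, -0.5]
finger_gap: 40.2
```

>>> jog_arm --increments '[[[0.65,0,0,0,0],[0.65,0,0,0,0]]]' --force 10

```text
clock: 6.55
ee_pos: [553.3, 213.3, 65.3]
eef_rot: [[-0.998, 0.057, 0.0], [0.057, 0.998, -0.0], [-0.0, -0.0, -1.0]]
wrist_force: [0.3, -0.1, 0.5]
finger_gap: 40.0
```

>>> jog_arm --increments '[[[0.7,0,0,0,0],[0.7,0,0,0,0],[0.7,0.1,0,0,0],[0.7,0.1,0,0,0],[0.7,0.1,0,0,0]]]' --force 40

```text
clock: 7.05
ee_pos: [544.1, 213.9, 65.3]
eef_rot: [[-0.998, 0.057, 0.0], [0.057, 0.998, 0.0], [-0.0, 0.0, -1.0]]
wrist_force: [0.9, -0.2, 0.2]
finger_gap: 39.8
```

>>> jog_arm --increments '[[[0.7,0.2,0,0,0],[0.7,0.2,0,0,0]]]'

```text
clock: 7.25
ee_pos: [531.5, 214.5, 65.1]
eef_rot: [[-0.998, 0.057, -0.001], [0.057, 0.998, -0.0], [0.001, -0.0, -1.0]]
wrist_force: [0.9, -0.5, -1.7]
finger_gap: 39.8
```

>>> jog_arm --increments '[[[0.7,0.25,0,0,0],[0.7,0.25,0,0,0],[0.7,0.2,0,0,0],[0.7,0,0,0,0]]]'

```text
clock: 7.65
ee_pos: [510.4, 215.7, 65.2]
eef_rot: [[-0.998, 0.056, -0.001], [0.056, 0.998, -0.0], [0.001, -0.0, -1.0]]
wrist_force: [-0.1, 0.3, -2.3]
finger_gap: 39.9
```

Run:
```python
from h import *
grab('wrist','w7')
s=robot.get_state();print(s['ee_pos'],s['wrist_force'],s['finger_gap'])
```

```text
[511.02339172 215.77986542  65.2828308 ] [ 0.45371962  0.37948773 -2.4355593 ] 39.8169723568202
```

View pics/w7.png

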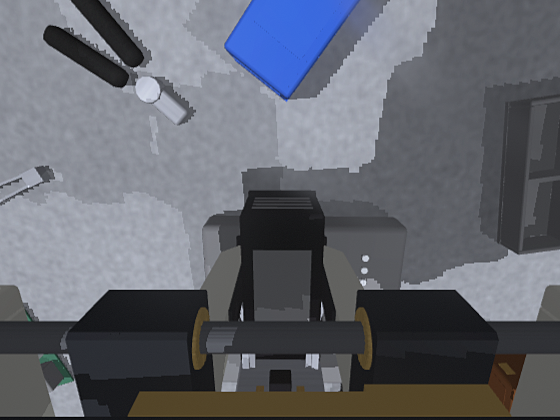

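>>> jog_arm --increments '[[[0.7,0,0,-0.6,0],[0.7,0,0,-0.9,0],[0.7,0,0,-0.95,0],[0.7,0,0,-0.95,-0.4],[0.7,0,0,-0.95,-0.5],[0.7,0,0,-0.95,-0.5],[0.7,0,0,-0.9,-0.45],[0.7,0,0,0,0]]]'

```text
clock: 8.5
ee_pos: [512.9, 216.1, 254.6]
eef_rot: [[-0.986, -0.165, 0.006], [-0.165, 0.986, 0.002], [-0.006, 0.001, -1.0]]
wrist_force: [-0.3, 0.6, -3.6]
finger_gap: 40.0
```

>>> jog_arm --increments '[[[0.7,0,-0.7,0,0],[0.7,0,-1,0,0],[0.7,0,-1,0,0],[0.7,0,-1,0,0],[0.7,0,-1,0,0],[0.7,0,-1,0,0],[0.7,0,-1,0,0],[0.7,0,-1,0,0]]]'

```text
clock: 9.3
ee_pos: [549.1, -13.4, 249.6]
eef_rot: [[-0.987, -0.163, -0.002], [-0.163, 0.987, 0.0], [0.002, 0.0, -1.0]]
wrist_force: [0.2, -0.4, -1.9]
finger_gap: 39.5
```

>>> jog_arm --increments '[[[0.7,0,-1,0,0],[0.7,0,-1,0,0],[0.7,0,-1,0,0],[0.7,0,-0.8,0,0],[0.7,0,-0.3,0,0],[0.7,0,0,0,0],[0.7,0,0,0,0]]]'

```text
clock: 10.0
ee_pos: [569.4, -132.7, 250.5]
eef_rot: [[-0.986, -0.164, -0.001], [-0.164, 0.986, 0.001], [0.001, 0.001, -1.0]]
wrist_force: [-0.0, 0.1, -3.4]
finger_gap: 39.7
```

Run:
```python
from h import *
grab('wrist','w8');grab('side','side8')
s=robot.get_state();print(s['clock'],s['ee_pos'],s['eef_rot'][:2,1],s['wrist_force'],s['finger_gap'])
```

```text
10.1 [ 569.50346807 -132.41049605  250.95150607] [-0.16536564  0.98623226] [ 0.72263724 -0.28581904 -3.19053133] 39.43716899265491
```

View pics/w8.png

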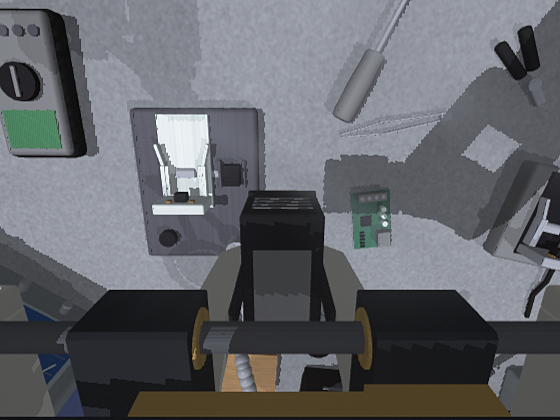

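View pics/side8.png

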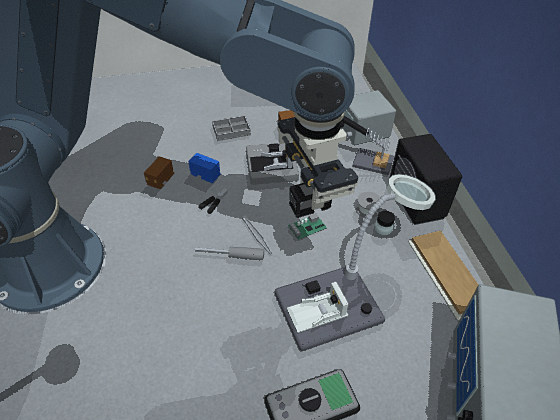

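Run:
```python
from h import *
crop('w8',125,100,270,260,5,'w8c')
```

```text
(no output)
```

View pics/w8c.png

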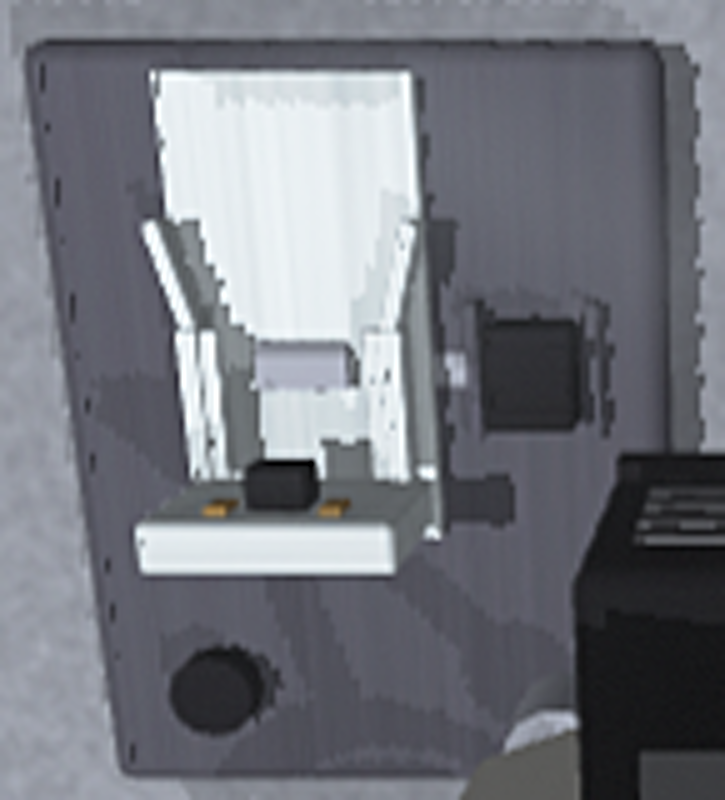

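Run:
```python
from h import *
S=load('scene0');D=load('side0');W=load('w8')
ls=lambda u,v:(S,140+u/7,135+v/7)
ld=lambda u,v:(D,265+u/6,260+v/6)
cw=lambda u,v:(W,125+u/5,100+v/5)
L=lambda u,v,c,s,x,z:None
o1=[ls(440,115)+(lambda e:(-57,-e[0],0),),ls(557,187)+(lambda e:(-57,e[0],0),),ls(490,325)+((12,55,10),),
ld(132,287)+(lambda e:(-57,e[0],0),),ld(200,433)+(lambda e:(-57,-e[0],0),),ld(288,158)+((12,55,10),)]
o2=[cw(152,70)+(lambda e:(-57,-e[0],0),),cw(410,70)+(lambda e:(-57,e[0],0),),cw(176,330)+((0,-26.5,12.5),),cw(405,330)+((0,26.5,12.5),),
cw(264,523)+((38,0,42),),cw(530,373)+((12,55,10),)]
for o in (o1,o2,o1+o2):
  x,r=fit(o,[567,-251,26,.16,29]);print(x.round(2),np.rad2deg(x[3]).round(2));print(r.round(1).tolist())
# fixed z
def fz(o,z):
  o=[(f,u,v,(lambda e,l=l:(lambda q:(q[0],q[1],q[2]+(z-26)))(l(e) if callable(l) else l))) for f,u,v,l in o]
  return o
for o in (o1,o2,o1+o2):
  oo=o
  def r(p): 
    c,s=np.cos(p[2]),np.sin(p[2]); res=[]
    for f,u,v,l in oo:
      l=l(p[3:]) if callable(l) else l
      res.append(proj(f,[p[0]+c*l[0]-s*l[1],p[1]+s*l[0]+c*l[1],26+l[2]])-[u,v])
    return np.concatenate(res)
  q=least_squares(r,[567,-251,.16,29],loss='soft_l1').x;print('z26',q.round(3),np.rad2deg(q[2]).round(2),r(q).reshape(-1,2).round(1).tolist())
```

```text
[ 5.6729e+02 -2.5097e+02  2.1070e+01  1.6000e-01  2.9960e+01] 9.44
[[-0.6, 0.6], [-0.6, 0.5], [-0.7, -0.4], [-0.4, 0.0], [-0.6, 0.1], [-0.4, -0.5]]
[ 5.6595e+02 -2.4904e+02  2.7590e+01  1.7000e-01  2.9440e+01] 9.74
[[-0.0, 0.2], [-0.0, -0.0], [-0.3, -0.2], [-0.3, -0.4], [0.3, -0.1], [0.3, 0.7]]
[ 5.6707e+02 -2.5066e+02  2.1810e+01  1.7000e-01  2.9930e+01] 9.73
[[-0.6, 0.4], [-0.5, 0.2], [-0.5, -0.6], [-0.5, -0.1], [-0.6, -0.1], [-0.6, -0.8], [0.0, 0.9], [0.1, 0.7], [0.1, -0.3], [-0.6, -0.5], [0.4, -0.9], [-0.5, 0.4]]
z26 [ 5.67357e+02 -2.51656e+02  1.69000e-01  3.00140e+01] 9.65 [[-1.1, -0.7], [-0.9, -0.8], [-1.0, -1.6], [-0.2, -0.9], [-0.3, -0.7], [-0.2, -1.6]]
z26 [ 5.66227e+02 -2.49462e+02  1.70000e-01  2.95670e+01] 9.75 [[0.0, 0.4], [0.0, 0.1], [-0.2, -0.3], [-0.3, -0.5], [0.4, -0.4], [0.1, 0.6]]
z26 [ 5.66486e+02 -2.49635e+02  1.71000e-01  2.96490e+01] 9.81 [[-0.3, -0.4], [-0.3, -0.7], [-0.2, -1.4], [-0.8, -1.5], [-0.9, -1.6], [-0.9, -2.3], [-0.3, 0.7], [-0.1, 0.3], [-0.3, -0.0], [-0.5, -0.3], [0.3, -0.2], [-0.1, 0.7]]
```

>>> jog_arm --increments '[[[0.7,0,-0.7,0,0],[0.7,0,-1,0,0],[0.7,0,-1,0,0],[0.7,0,-1,0,0],[0.7,0,-1,0,0],[0.7,0,-1,0,0],[0.7,0,-1,0,0],[0.7,0,-0.8,0,0]]]'

```text
clock: 10.9
ee_pos: [607.0, -355.9, 251.1]
eef_rot: [[-0.986, -0.165, -0.0], [-0.165, 0.986, 0.0], [0.0, 0.0, -1.0]]
wrist_force: [0.5, 0.4, -2.7]
finger_gap: 39.8
```

>>> jog_arm --increments '[[[0.7,0,0,0,0],[0.7,0,0,0,0]]]'

```text
clock: 11.1
ee_pos: [606.8, -354.5, 250.8]
eef_rot: [[-0.986, -0.165, -0.0], [-0.165, 0.986, 0.001], [0.0, 0.001, -1.0]]
wrist_force: [0.1, 0.0, -3.8]
finger_gap: 39.7
```

Run:
```python
from h import *
grab('wrist','w9');crop('w9',290,100,450,260,4.8,'w9c')
s=robot.get_state();print(s['clock'],s['ee_pos'],s['eef_rot'][:2,1],s['wrist_force'],s['finger_gap'])
```

```text
11.15 [ 606.81285981 -354.11293953  251.08888774] [-0.16536377  0.98623245] [-0.62613385 -0.52242162 -3.1731136 ] 39.85180036006313
```

View pics/w9c.png

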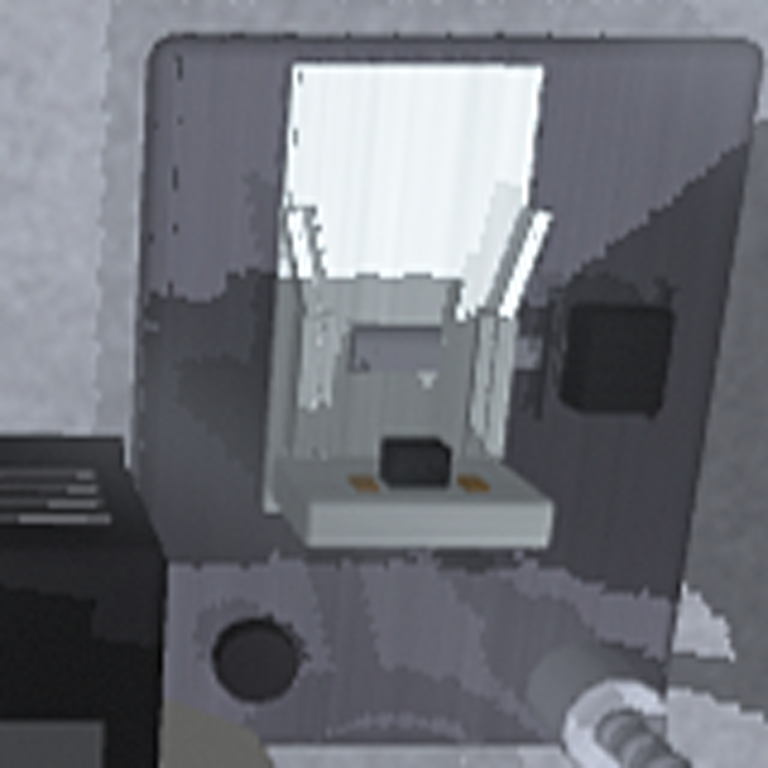

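Run:
```python
from h import *
W=load('w8');V=load('w9')
cw=lambda u,v:(W,125+u/5,100+v/5)
cv=lambda u,v:(V,290+u/4.8,100+v/4.8)
o2=[cw(152,70)+(lambda e:(-57,-e[0],0),),cw(410,70)+(lambda e:(-57,e[0],0),),cw(176,330)+((0,-26.5,12.5),),cw(405,330)+((0,26.5,12.5),),
cw(264,523)+((38,0,42),),cw(530,373)+((12,55,10),)]
o3=[cv(290,64)+(lambda e:(-57,-e[0],0),),cv(543,66)+(lambda e:(-57,e[0],0),),cv(300,318)+((0,-26.5,12.5),),cv(517,318)+((0,26.5,12.5),),
cv(430,502)+((38,0,42),),cv(624,357)+((12,55,10),)]
for o in (o2,o3,o2+o3):
  x,r=fit(o,[567,-251,26,.16,29]);print(x.round(2),np.rad2deg(x[3]).round(2));print(r.round(1).tolist())
for a,b in [((152,70),(290,64)),((410,70),(543,66)),((264,523),(430,502))]: print(tri([cw(*a),cv(*b)]).round(1))
x=fit(o2+o3,[567,-251,26,.16,29])[0]
R=np.array([[np.cos(x[3]),-np.sin(x[3])],[np.sin(x[3]),np.cos(x[3])]])
for l in [(-75,0),(-40,0),(0,0)]: print(l,x[:2]+R@np.array(l))
```

```text
[ 5.6595e+02 -2.4904e+02  2.7590e+01  1.7000e-01  2.9440e+01] 9.74
[[-0.0, 0.2], [-0.0, -0.0], [-0.3, -0.2], [-0.3, -0.4], [0.3, -0.1], [0.3, 0.7]]
[ 5.6669e+02 -2.5174e+02  2.8370e+01  1.6000e-01  3.0010e+01] 9.34
[[-0.2, 0.5], [-0.2, 0.2], [-0.3, -0.8], [0.4, -0.7], [0.0, -0.2], [0.4, 1.1]]
[ 5.6679e+02 -2.5015e+02  2.4100e+01  1.7000e-01  3.0030e+01] 9.59
[[-0.2, 0.7], [0.3, 0.6], [-0.2, -0.2], [-0.6, -0.3], [0.2, -0.5], [-0.3, 0.7], [0.1, 0.9], [-0.5, 0.4], [0.2, -1.0], [0.4, -1.1], [0.4, -1.0], [0.2, 0.5]]
[ 514.7 -289.4   23.2]
[ 505.1 -230.1   25.4]
[ 605.2 -244.    66. ]
(-75, 0) [ 492.83567477 -262.655442  ]
(-40, 0) [ 527.34605864 -256.82162636]
(0, 0) [ 566.78649736 -250.15440849]
```

>>> jog_arm --increments '[[[0.7,0.77,0.91,0,0],[0.7,0.77,0.91,0,0],[0.7,0.77,0.91,0,0],[0.7,0.77,0.91,0,0],[0.7,0,0,0.7,0],[0.7,0,0,1,0],[0.7,0,0,1,0],[0.7,0,0,1,0]]]'

```text
clock: 11.95
ee_pos: [497.6, -261.5, 139.9]
eef_rot: [[-0.986, -0.166, 0.001], [-0.166, 0.986, -0.001], [-0.001, -0.001, -1.0]]
wrist_force: [-0.3, -0.2, -2.1]
finger_gap: 39.8
```

>>> jog_arm --increments '[[[0.7,0,0,1,0],[0.7,0,0,0.8,0],[0.7,0,0,0,0],[0.7,0,0,0,0]]]'

```text
clock: 12.35
ee_pos: [497.9, -262.3, 87.1]
eef_rot: [[-0.986, -0.166, 0.0], [-0.166, 0.986, -0.0], [-0.0, -0.0, -1.0]]
wrist_force: [-0.2, -0.1, -1.9]
finger_gap: 39.5
```

Run:
```python
from h import *
for n in ['wrist','side','scene']: grab(n,n+'10')
crop('side10',245,240,395,350,5,'s10c');crop('scene10',130,120,260,230,6,'sc10c')
s=robot.get_state();print(s['clock'],s['ee_pos'],s['eef_rot'][:2,1],s['wrist_force'],s['finger_gap'])
t=np.deg2rad(9.6);d=s['ee_pos'][:2]-[566.7,-250.3];print(d@[np.cos(t),np.sin(t)],d@[-np.sin(t),np.cos(t)])
```

```text
12.5 [ 498.32423955 -263.04335794   87.90954806] [-0.16498422  0.98629474] [-0.30565345 -0.92703909 -2.10434818] 39.813661937639566
-69.54342266775328 -1.1619605546910339
```

View pics/s10c.png

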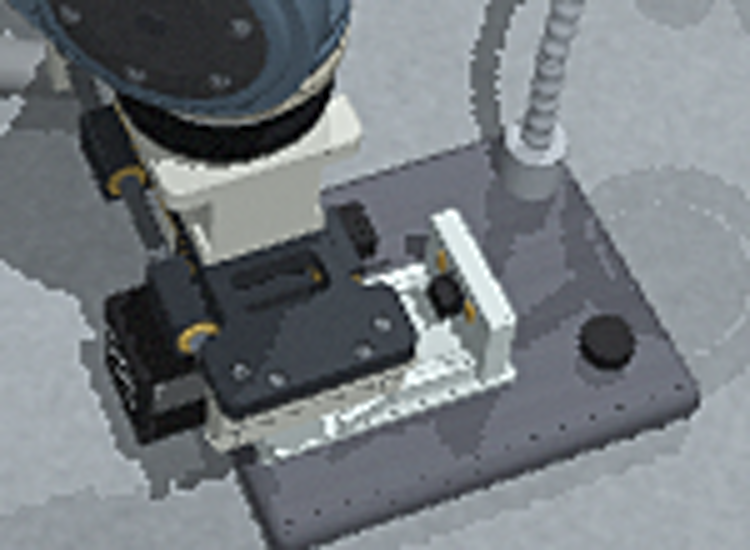

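View pics/sc10c.png

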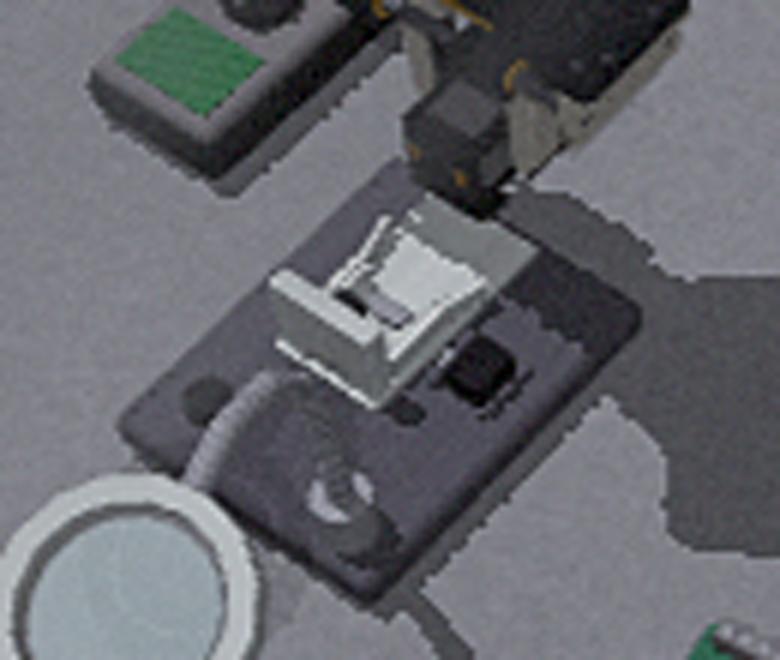

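View pics/wrist10.png

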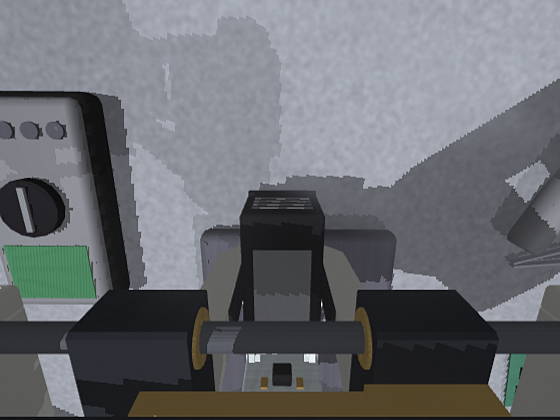

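Run:
```python
from h import *
a=cv2.imread('pics/w7.png')[335:400,200:365];b=cv2.imread('pics/wrist10.png')[335:400,200:365]
cv2.imwrite('pics/cmp.png',cv2.resize(np.vstack([a,b]),None,fx=4.5,fy=4.5,interpolation=cv2.INTER_CUBIC))
for n in ('w7','wrist10'):
  f=load(n)
```

```text
(no output)
```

View pics/cmp.png

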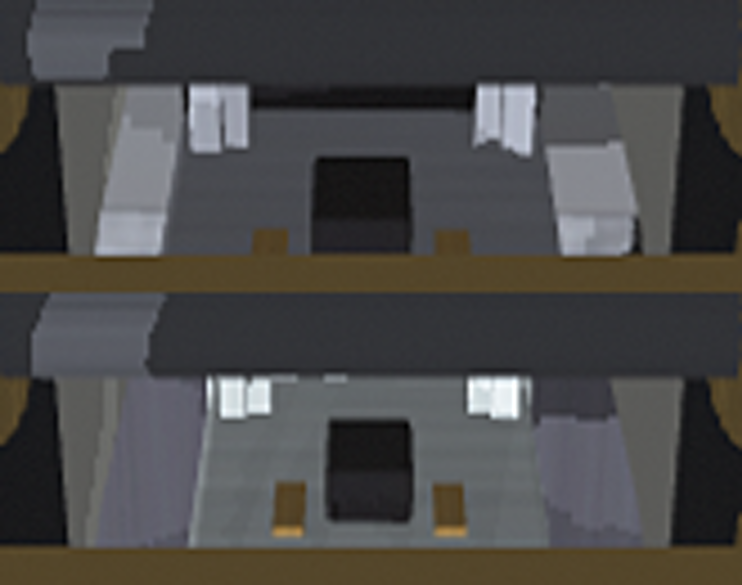

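Lateral check against the charger's known-aligned view: the plate sits about 1.3 mm to +y, and the fit says 1.2 mm, so the two agree. I'll correct for that, advance to x≈-50 and go down to the floor by feel.

>>> jog_arm --increments '[[[0.7,-0.33,0.04,0.2,0],[0.7,-0.32,0,0.25,0],[0.7,0,0,0.25,0],[0.7,0,0,0,0],[0.7,0,0,0,0]]]'

```text
clock: 13.0
ee_pos: [516.3, -258.4, 64.8]
eef_rot: [[-0.986, -0.165, -0.001], [-0.165, 0.986, 0.001], [0.001, 0.001, -1.0]]
wrist_force: [-0.4, -0.3, -2.6]
finger_gap: 39.8
```

```bash
cat >> h.py <<'E'
def st():
    s=robot.get_state(); t=np.deg2rad(9.6);d=s['ee_pos'][:2]-np.array([566.7,-250.3]); f=s['wrist_force']
    print('t',s['clock'],'loc',np.round([d@[np.cos(t),np.sin(t)],d@[-np.sin(t),np.cos(t)],s['ee_pos'][2]-26],2),'F loc',np.round([f[:2]@[np.cos(t),np.sin(t)],f[:2]@[-np.sin(t),np.cos(t)],f[2]],1),'T',np.round(s['ft_torque'],2),'gap',round(float(s['finger_gap']),1),'yaw',np.round(np.rad2deg(np.arctan2(-s['eef_rot'][0,1],s['eef_rot'][1,1])),2))
E
python3 -c "
from h import *
st()"
```

```text
t 13.0 loc [-51.05   0.45  38.77] F loc [-0.4 -0.2 -2.6] T [-0.02  0.    0.  ] gap 39.8 yaw 9.48
```

>>> jog_arm --increments '[[[0.7,0,0,0.07,0],[0.7,0,0,0,0],[0.7,0,0,0,0]]]'

```text
clock: 13.3
ee_pos: [516.5, -258.6, 63.3]
eef_rot: [[-0.986, -0.164, 0.0], [-0.164, 0.986, -0.0], [-0.0, -0.0, -1.0]]
wrist_force: [0.5, -0.1, -1.4]
finger_gap: 39.8
```

>>> jog_arm --increments '[[[0.7,0,0,0.03,0],[0.7,0,0,0,0],[0.7,0,0,0,0]]]'

```text
clock: 13.6
ee_pos: [516.6, -258.5, 62.3]
eef_rot: [[-0.986, -0.165, 0.0], [-0.165, 0.986, -0.0], [-0.0, -0.0, -1.0]]
wrist_force: [0.1, 0.4, -2.2]
finger_gap: 39.8
```

```bash
python3 -c "
from h import *
st()"
```

```text
t 13.6 loc [-50.77   0.26  36.26] F loc [ 0.2  0.4 -2.2] T [ 0.02 -0.01 -0.06] gap 39.8 yaw 9.48
```

>>> jog_arm --increments '[[[0.7,0,0,0.02,0],[0.7,0,0,0.02,0],[0.7,0,0,0,0],[0.7,0,0,0,0]]]'

```text
clock: 14.0
ee_pos: [516.6, -258.5, 61.0]
eef_rot: [[-0.986, -0.165, -0.0], [-0.165, 0.986, 0.0], [0.0, 0.0, -1.0]]
wrist_force: [0.4, -1.1, -3.1]
finger_gap: 39.7
```

```bash
python3 -c "
from h import *
st()"
```

```text
t 14.0 loc [-50.79   0.3   35.02] F loc [ 0.2 -1.1 -3.1] T [ 0.02  0.01 -0.03] gap 39.7 yaw 9.48
```

>>> jog_arm --increments '[[[0.7,0,0,0.02,0],[0.7,0,0,0,0],[0.7,0,0,0,0]]]'

```text
clock: 14.3
ee_pos: [516.7, -258.6, 60.8]
eef_rot: [[-0.986, -0.165, 0.0], [-0.165, 0.986, -0.0], [-0.0, -0.0, -1.0]]
wrist_force: [-1.9, 1.1, 3.7]
finger_gap: 39.6
```

>>> jog_arm --increments '[[[0.7,0,0,0.02,0],[0.7,0,0,0,0],[0.7,0,0,0,0]]]'

```text
clock: 14.6
ee_pos: [516.7, -258.6, 60.7]
eef_rot: [[-0.986, -0.165, 0.0], [-0.165, 0.986, -0.0], [-0.0, -0.0, -1.0]]
wrist_force: [-3.0, 2.3, 10.2]
finger_gap: 39.8
```

```bash
python3 -c "
from h import *
st()"
```

```text
t 14.6 loc [-50.64   0.19  34.71] F loc [-2.6  2.8 10.2] T [ 0.57  0.83 -0.1 ] gap 39.8 yaw 9.48
```

>>> jog_arm --increments '[[[0.7,0,0,-0.03,0],[0.7,-0.15,0,0,0],[0.7,-0.15,0,0,0],[0.7,0,0,0,0]]]'

```text
clock: 15.0
ee_pos: [526.5, -257.1, 60.9]
eef_rot: [[-0.986, -0.165, 0.001], [-0.165, 0.986, -0.001], [-0.001, -0.001, -1.0]]
wrist_force: [1.1, 0.4, 2.3]
finger_gap: 39.9
```

```bash
python3 -c "
from h import *
st()"
```

```text
t 15.0 loc [-4.081e+01  2.000e-02  3.493e+01] F loc [1.2 0.2 2.3] T [ 0.14 -0.16 -0.04] gap 39.9 yaw 9.49
```

>>> jog_arm --increments '[[[0.7,-0.1,0,0,0],[0.7,-0.1,0,0,0],[0.7,0,0,0,0]]]'

```text
clock: 15.3
ee_pos: [531.8, -256.1, 60.9]
eef_rot: [[-0.986, -0.165, 0.0], [-0.165, 0.986, -0.0], [-0.0, -0.0, -1.0]]
wrist_force: [-0.1, 0.6, 5.7]
finger_gap: 39.6
```

```bash
python3 -c "
from h import *
st()"
```

```text
t 15.3 loc [-35.37   0.13  34.94] F loc [0.  0.6 5.7] T [0.12 0.23 0.02] gap 39.6 yaw 9.49
```

>>> jog_arm --increments '[[[0.7,-0.08,0,-0.012,0],[0.7,-0.08,0,0,0],[0.7,0,0,0,0]]]'

```text
clock: 15.6
ee_pos: [536.5, -255.2, 61.0]
eef_rot: [[-0.986, -0.165, 0.0], [-0.165, 0.986, 0.0], [-0.0, -0.0, -1.0]]
wrist_force: [0.7, 0.9, 2.3]
finger_gap: 39.8
```

```bash
python3 -c "
from h import *
st()"
```

```text
t 15.6 loc [-30.64   0.24  35.04] F loc [0.8 0.8 2.3] T [ 0.15  0.13 -0.03] gap 39.8 yaw 9.48
```

>>> jog_arm --increments '[[[0.7,-0.08,0,0,0],[0.7,-0.08,0,0,0],[0.7,0,0,0,0]]]'

```text
clock: 15.9
ee_pos: [541.2, -254.4, 61.1]
eef_rot: [[-0.986, -0.165, 0.0], [-0.165, 0.986, -0.0], [-0.0, -0.0, -1.0]]
wrist_force: [0.1, 0.4, 2.9]
finger_gap: 39.4
```

```bash
python3 -c "
from h import *
st()"
```

```text
t 15.9 loc [-25.78   0.19  35.11] F loc [0.2 0.3 2.9] T [ 0.11  0.09 -0.03] gap 39.4 yaw 9.48
```

Sliding freely between the walls. I'll continue to just before the plunger at x≈-8.

>>> jog_arm --increments '[[[0.7,-0.08,0,0,0],[0.7,-0.08,0,0,0],[0.7,0,0,0,0]]]'

```text
clock: 16.2
ee_pos: [545.8, -253.6, 61.1]
eef_rot: [[-0.986, -0.165, -0.0], [-0.165, 0.986, 0.0], [0.0, 0.0, -1.0]]
wrist_force: [-1.2, 0.6, 3.5]
finger_gap: 40.0
```

```bash
python3 -c "
from h import *
st()"
```

```text
t 16.2 loc [-21.19   0.21  35.13] F loc [-1.1  0.8  3.5] T [0.07 0.5  0.01] gap 40.0 yaw 9.48
```

>>> jog_arm --increments '[[[0.7,-0.08,0,0,0],[0.7,-0.08,0,0,0],[0.7,0,0,0,0]]]'

```text
clock: 16.5
ee_pos: [550.9, -252.9, 61.2]
eef_rot: [[-0.986, -0.165, 0.001], [-0.165, 0.986, -0.0], [-0.001, -0.0, -1.0]]
wrist_force: [0.4, 0.4, 1.9]
finger_gap: 39.4
```

```bash
python3 -c "
from h import *
st()"
```

```text
t 16.5 loc [-15.98   0.09  35.22] F loc [0.5 0.3 1.9] T [ 0.15  0.14 -0.01] gap 39.4 yaw 9.48
```

>>> jog_arm --increments '[[[0.7,-0.06,0,0,0],[0.7,-0.06,0,0,0],[0.7,0,0,0,0]]]'

```text
clock: 16.8
ee_pos: [554.2, -252.3, 61.2]
eef_rot: [[-0.986, -0.165, 0.0], [-0.165, 0.986, -0.0], [-0.0, -0.0, -1.0]]
wrist_force: [-0.8, 0.8, 4.1]
finger_gap: 40.0
```

```bash
python3 -c "
from h import *
st()"
```

```text
t 16.8 loc [-12.63   0.15  35.18] F loc [-0.7  0.9  4.1] T [ 0.1   0.21 -0.05] gap 40.0 yaw 9.48
```

>>> jog_arm --increments '[[[0.7,-0.06,0,0,0],[0.7,-0.06,0,0,0],[0.7,0,0,0,0]]]'

```text
clock: 17.1
ee_pos: [557.7, -251.7, 61.1]
eef_rot: [[-0.986, -0.165, 0.0], [-0.165, 0.986, -0.0], [-0.0, -0.0, -1.0]]
wrist_force: [-1.4, -0.2, 3.9]
finger_gap: 39.6
```

```bash
python3 -c "
from h import *
st()"
```

```text
t 17.1 loc [-9.09  0.13 35.14] F loc [-1.4  0.   3.9] T [ 0.03  0.33 -0.  ] gap 39.6 yaw 9.48
```

>>> jog_arm --increments '[[[0.7,-0.05,0,0,0],[0.7,0,0,0,0]]]'

```text
clock: 17.3
ee_pos: [559.1, -251.4, 61.2]
eef_rot: [[-0.986, -0.165, 0.0], [-0.165, 0.986, -0.0], [-0.0, -0.0, -1.0]]
wrist_force: [-0.7, 0.3, 4.0]
finger_gap: 39.7
```

```bash
python3 -c "
from h import *
st()"
```

```text
t 17.3 loc [-7.71  0.15 35.15] F loc [-0.7  0.4  4. ] T [ 0.1   0.41 -0.01] gap 39.7 yaw 9.48
```

>>> jog_arm --increments '[[[0.7,-0.05,0,0,0],[0.7,0,0,0,0]]]'

```text
clock: 17.5
ee_pos: [560.4, -251.2, 61.1]
eef_rot: [[-0.986, -0.165, -0.0], [-0.165, 0.986, 0.0], [0.0, 0.0, -1.0]]
wrist_force: [-1.2, -0.5, 4.7]
finger_gap: 39.7
```

```bash
python3 -c "
from h import *
st()"
```

```text
t 17.5 loc [-6.34  0.18 35.09] F loc [-1.3 -0.3  4.7] T [ 0.02  0.66 -0.03] gap 39.7 yaw 9.48
```

>>> jog_arm --increments '[[[0.7,-0.05,0,-0.01,0],[0.7,0,0,0,0]]]' --force 50

```text
clock: 17.7
ee_pos: [561.3, -251.0, 61.1]
eef_rot: [[-0.986, -0.165, -0.002], [-0.165, 0.986, 0.0], [0.001, 0.001, -1.0]]
wrist_force: [-5.1, -1.2, 3.6]
finger_gap: 39.6
```

```bash
python3 -c "
from h import *
st()"
```

```text
t 17.7 loc [-5.44  0.22 35.08] F loc [-5.3 -0.4  3.6] T [-0.15  1.01 -0.02] gap 39.6 yaw 9.48
```

>>> jog_arm --increments '[[[0.7,-0.05,0,0,0],[0.7,0,0,0,0]]]'

```text
clock: 17.9
ee_pos: [562.6, -250.8, 61.1]
eef_rot: [[-0.986, -0.165, -0.002], [-0.165, 0.986, 0.0], [0.002, 0.001, -1.0]]
wrist_force: [-6.5, -1.9, 4.4]
finger_gap: 39.5
```

```bash
python3 -c "
from h import *
st()"
```

```text
t 17.9 loc [-4.09  0.22 35.08] F loc [-6.7 -0.8  4.4] T [-0.32  1.23 -0.02] gap 39.5 yaw 9.48
```

>>> jog_arm --increments '[[[0.7,-0.05,0,0,0],[0.7,0,0,0,0]]]'

```text
clock: 18.1
ee_pos: [564.0, -250.6, 61.1]
eef_rot: [[-0.986, -0.165, -0.002], [-0.165, 0.986, 0.0], [0.002, 0.001, -1.0]]
wrist_force: [-6.4, -1.8, 4.4]
finger_gap: 39.6
```

```bash
python3 -c "
from h import *
st()"
```

```text
t 18.1 loc [-2.72  0.18 35.08] F loc [-6.6 -0.7  4.4] T [-0.38  1.35 -0.04] gap 39.6 yaw 9.47
```

>>> jog_arm --increments '[[[0.7,-0.05,0,0,0],[0.7,0,0,0,0]]]'

```text
clock: 18.3
ee_pos: [565.3, -250.3, 61.1]
eef_rot: [[-0.986, -0.165, -0.002], [-0.165, 0.986, 0.0], [0.002, 0.001, -1.0]]
wrist_force: [-7.2, -2.2, 5.4]
finger_gap: 39.3
```

```bash
python3 -c "
from h import *
st()"
```

```text
t 18.3 loc [-1.38  0.2  35.06] F loc [-7.4 -0.9  5.4] T [-0.34  1.48 -0.02] gap 39.3 yaw 9.47
```

>>> jog_arm --increments '[[[0.7,-0.05,0,0,0],[0.7,0,0,0,0]]]'

```text
clock: 18.5
ee_pos: [566.7, -250.1, 61.0]
eef_rot: [[-0.986, -0.165, -0.003], [-0.165, 0.986, 0.0], [0.003, 0.001, -1.0]]
wrist_force: [-9.3, -1.9, 6.4]
finger_gap: 39.7
```

```bash
python3 -c "
from h import *
st()"
```

```text
t 18.5 loc [-1.000e-02  2.100e-01  3.503e+01] F loc [-9.4 -0.3  6.4] T [-0.42  1.53 -0.05] gap 39.7 yaw 9.48
```

>>> jog_arm --increments '[[[0.7,-0.04,0,0,0],[0.7,0,0,0,0]]]'

```text
clock: 18.7
ee_pos: [567.8, -249.9, 61.0]
eef_rot: [[-0.986, -0.165, -0.003], [-0.165, 0.986, 0.0], [0.003, 0.001, -1.0]]
wrist_force: [-7.6, -3.2, 7.2]
finger_gap: 39.6
```

```bash
python3 -c "
from h import *
st()"
```

```text
t 18.7 loc [ 1.18  0.18 35.04] F loc [-8.  -1.9  7.2] T [-0.43  1.62 -0.03] gap 39.6 yaw 9.48
```

>>> jog_arm --increments '[[[0.7,-0.025,0,0,0],[0.7,0,0,0,0]]]'

```text
clock: 18.9
ee_pos: [568.4, -249.8, 61.0]
eef_rot: [[-0.986, -0.165, -0.003], [-0.165, 0.986, 0.0], [0.003, 0.001, -1.0]]
wrist_force: [-9.5, -2.0, 7.8]
finger_gap: 39.8
```

```bash
python3 -c "
from h import *
st()"
```

```text
t 18.9 loc [ 1.73  0.19 35.02] F loc [-9.7 -0.3  7.8] T [-0.46  1.83  0.03] gap 39.8 yaw 9.47
```

>>> jog_arm --increments '[[[0.7,-0.025,0,0,0],[0.7,0,0,0,0]]]'

```text
clock: 19.1
ee_pos: [569.0, -249.7, 61.0]
eef_rot: [[-0.986, -0.165, -0.004], [-0.165, 0.986, 0.0], [0.003, 0.001, -1.0]]
wrist_force: [-10.6, -2.3, 6.4]
finger_gap: 39.5
```

```bash
python3 -c "
from h import *
st()
grab('scene','scene20');crop('scene20',130,120,260,230,6,'sc20c')
grab('wrist','w20')
grab('side','side20');crop('side20',245,240,395,350,5,'s20c')"
```

```text
t 19.1 loc [ 2.33  0.21 34.99] F loc [-10.8  -0.5   6.4] T [-0.54  1.95 -0.04] gap 39.5 yaw 9.48
```

View pics/sc20c.png

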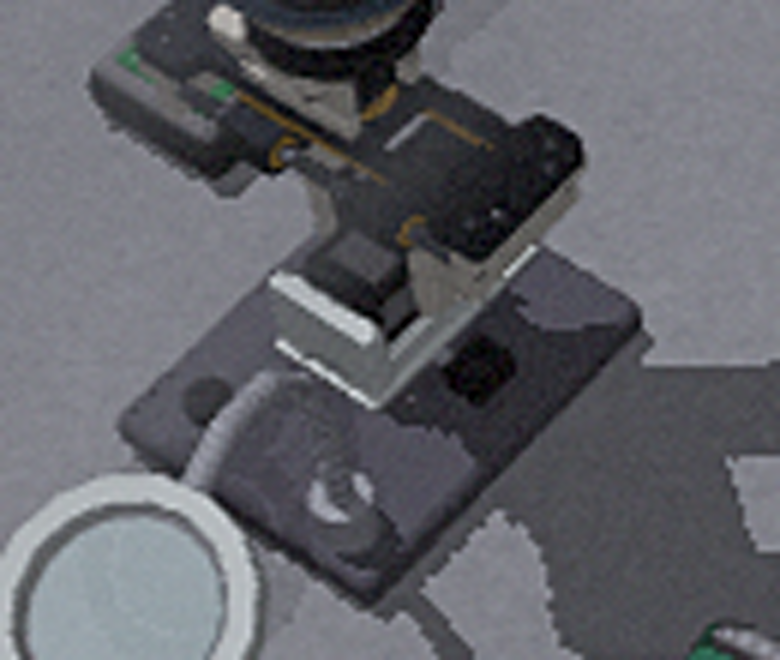

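View pics/w20.png

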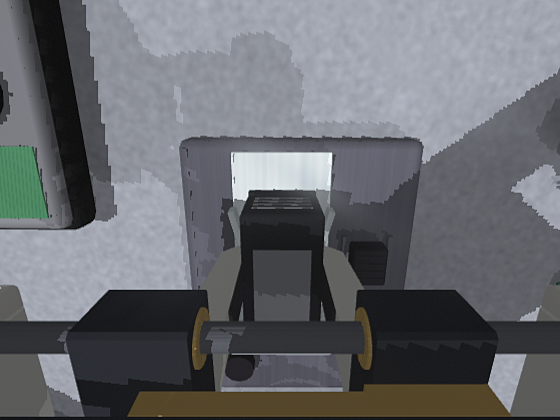

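>>> jog_arm --increments '[[[0.7,-0.025,0,0,0],[0.7,0,0,0,0]]]'

```text
clock: 19.45
ee_pos: [569.4, -249.6, 61.0]
eef_rot: [[-0.986, -0.165, -0.004], [-0.165, 0.986, 0.001], [0.004, 0.001, -1.0]]
wrist_force: [-11.4, -3.8, 7.7]
finger_gap: 39.6
```

```bash
python3 -c "
from h import *
st()"
```

```text
t 19.45 loc [ 2.82  0.23 34.96] F loc [-11.9  -1.8   7.7] T [-0.59  2.16 -0.08] gap 39.6 yaw 9.48
```

>>> jog_arm --increments '[[[0.7,-0.025,0,0,0],[0.7,0,0,0,0]]]'

```text
clock: 19.65
ee_pos: [569.9, -249.5, 60.9]
eef_rot: [[-0.986, -0.165, -0.005], [-0.165, 0.986, 0.001], [0.005, 0.001, -1.0]]
wrist_force: [-14.3, -4.0, 8.2]
finger_gap: 40.3
```

```bash
python3 -c "
from h import *
st()"
```

```text
t 19.65 loc [ 3.27  0.22 34.94] F loc [-14.8  -1.5   8.2] T [-0.66  2.55 -0.06] gap 40.3 yaw 9.48
```

```bash
python3 -c "
from h import *
grab('wrist','w21')
a=cv2.imread('pics/w20.png')[225:300,325:430];b=cv2.imread('pics/w21.png')[225:300,325:430]
cv2.imwrite('pics/cmp2.png',cv2.resize(np.hstack([a,b]),None,fx=3.7,fy=3.7,interpolation=cv2.INTER_CUBIC))"
```

View pics/cmp2.png

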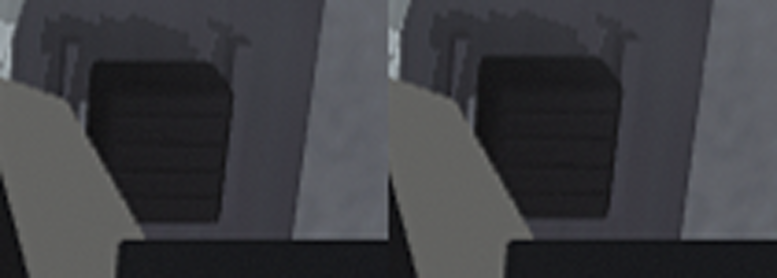

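```bash
python3 -c "
from h import *
t=np.deg2rad(9.6);c,s=np.cos(t),np.sin(t)
for n in ('w20','w21'):
  W=load(n)
  for z in (10,6):
    print(n,z,[(((proj(W,[566.7+c*x-s*y,-250.3+s*x+c*y,26+z])-[325,225])*3.7).round(0)).tolist() for x,y in ((-1,44),(-1,66),(25,44),(25,66))])
"
```

```text
w20 10 [[105.0, 85.0], [240.0, 85.0], [95.0, 225.0], [224.0, 225.0]]
w20 6 [[100.0, 75.0], [232.0, 75.0], [91.0, 213.0], [217.0, 212.0]]
w21 10 [[106.0, 80.0], [240.0, 80.0], [96.0, 221.0], [225.0, 220.0]]
w21 6 [[100.0, 70.0], [232.0, 70.0], [91.0, 208.0], [217.0, 208.0]]
```

>>> jog_arm --increments '[[[0.7,0.04,0,0,0],[0.7,0.04,0,0,0],[0.7,0,0,0,0]]]'

```text
clock: 20.0
ee_pos: [568.4, -249.8, 61.0]
eef_rot: [[-0.986, -0.165, -0.002], [-0.165, 0.986, 0.0], [0.002, 0.001, -1.0]]
wrist_force: [-7.1, -2.3, 5.3]
finger_gap: 39.8
```

```bash
python3 -c "
from h import *
st()"
```

```text
t 20.0 loc [ 1.79  0.21 35.  ] F loc [-7.3 -1.   5.3] T [-0.45  1.53  0.01] gap 39.8 yaw 9.47
```

>>> jog_arm --increments '[[[0.7,0.04,0,0,0],[0.7,0,0,0,0]]]'

```text
clock: 20.2
ee_pos: [567.7, -249.9, 61.0]
eef_rot: [[-0.986, -0.165, -0.001], [-0.165, 0.986, 0.0], [0.001, 0.001, -1.0]]
wrist_force: [-6.0, -1.5, 3.0]
finger_gap: 39.8
```

```bash
python3 -c "
from h import *
st()"
```

```text
t 20.2 loc [ 1.06  0.22 35.01] F loc [-6.2 -0.5  3. ] T [-0.36  1.24 -0.04] gap 39.8 yaw 9.47
```

>>> jog_arm --increments '[[[0.7,0.03,0,0,0],[0.7,0,0,0,0]]]'

```text
clock: 20.4
ee_pos: [567.6, -249.9, 61.1]
eef_rot: [[-0.986, -0.165, 0.0], [-0.165, 0.986, 0.0], [-0.0, 0.0, -1.0]]
wrist_force: [-0.9, -0.3, -0.5]
finger_gap: 39.7
```

```bash
python3 -c "
from h import *
st()"
```

```text
t 20.4 loc [ 0.91  0.25 35.15] F loc [-0.9 -0.2 -0.5] T [-0.15  0.43 -0.03] gap 39.7 yaw 9.48
```

>>> jog_arm --increments '[[[0.7,0.03,0,0,0],[0.7,0,0,0,0]]]'

```text
clock: 20.6
ee_pos: [567.3, -250.0, 61.3]
eef_rot: [[-0.986, -0.165, 0.002], [-0.165, 0.986, -0.0], [-0.002, -0.0, -1.0]]
wrist_force: [5.1, 0.8, -5.2]
finger_gap: 39.4
```

```bash
python3 -c "
from h import *
st()"
```

```text
t 20.6 loc [ 0.62  0.22 35.28] F loc [ 5.1 -0.  -5.2] T [ 0.24 -0.86 -0.02] gap 39.4 yaw 9.47
```

Pulling back meets a stiff hold at TCP x≈0.9, and the force reverses to +5 N, so the catch has the pack. I'll relax to about zero force, open, rise and inspect.

>>> jog_arm --increments '[[[0.7,-0.025,0,0.01,0],[0.7,0,0,0,0],[0.5,0,0,0,0],[0.3,0,0,0,0],[0.2,0,0,0,0],[0.2,0,0,0,0],[0.2,0,0,0,0]]]' --force 20

```text
clock: 21.3
ee_pos: [567.3, -250.1, 61.1]
eef_rot: [[-0.986, -0.165, -0.0], [-0.165, 0.986, -0.0], [0.0, 0.0, -1.0]]
wrist_force: [0.6, 0.8, 0.2]
finger_gap: 72.4
```

```bash
python3 -c "
from h import *
st()
grab('wrist','w22')"
```

```text
t 21.3 loc [ 0.63  0.13 35.1 ] F loc [0.7 0.7 0.2] T [ 0.02  0.   -0.02] gap 72.4 yaw 9.47
```

View pics/w22.png

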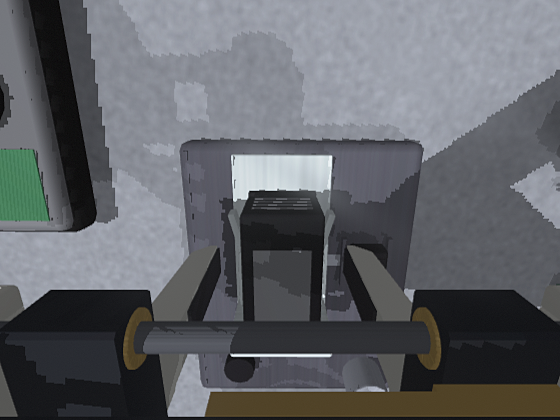

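>>> jog_arm --increments '[[[0.2,0,0,-0.3,0],[0.2,0,0,-0.8,0],[0.2,0,0,-1,0],[0.2,0,0,-1,0],[0.2,0.3,0,-1,0],[0.2,0.3,0,-0.5,0],[0.2,0,0,0,0],[0.2,0,0,0,0]]]'

```text
clock: 22.15
ee_pos: [549.2, -252.9, 198.3]
eef_rot: [[-0.986, -0.164, -0.001], [-0.164, 0.986, 0.0], [0.001, 0.001, -1.0]]
wrist_force: [-0.6, 0.2, -0.0]
finger_gap: 74.6
```

```bash
python3 -c "
from h import *
st()
for n in ('wrist','scene','side'): grab(n,n+'23')
crop('wrist23',170,120,400,330,3.4,'w23c')
crop('scene23',130,120,260,230,6,'sc23c')
crop('scene23',280,240,380,330,8,'ch23c')
"
```

```text
t 22.15 loc [-17.7    0.38 172.34] F loc [-0.5  0.3 -0. ] T [0.04 0.03 0.01] gap 74.6 yaw 9.46
```

View pics/w23c.png

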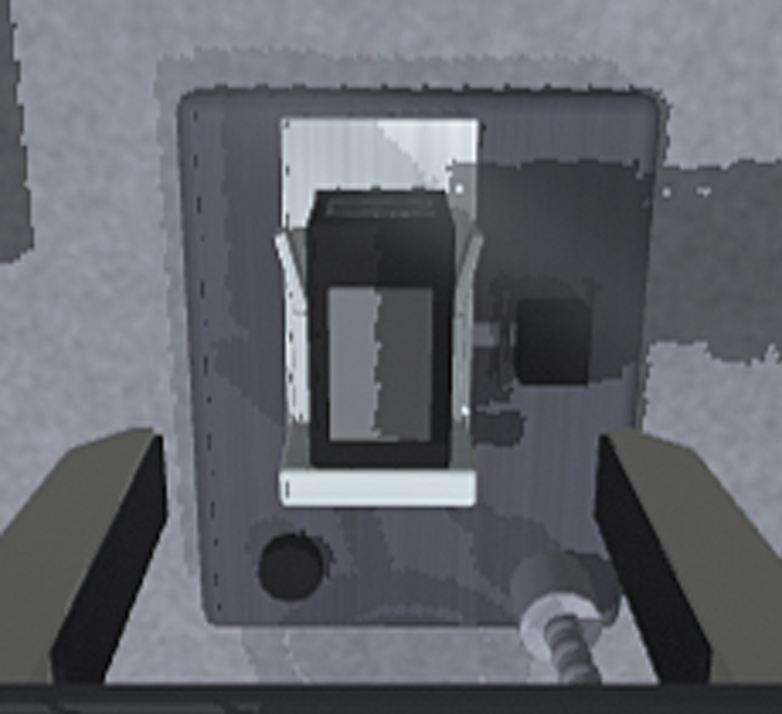

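View pics/sc23c.png

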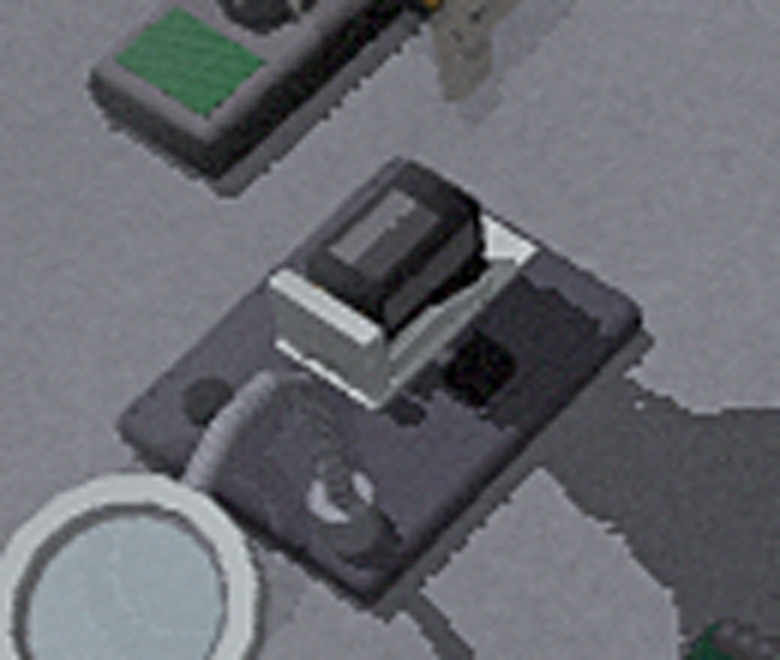

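View pics/ch23c.png

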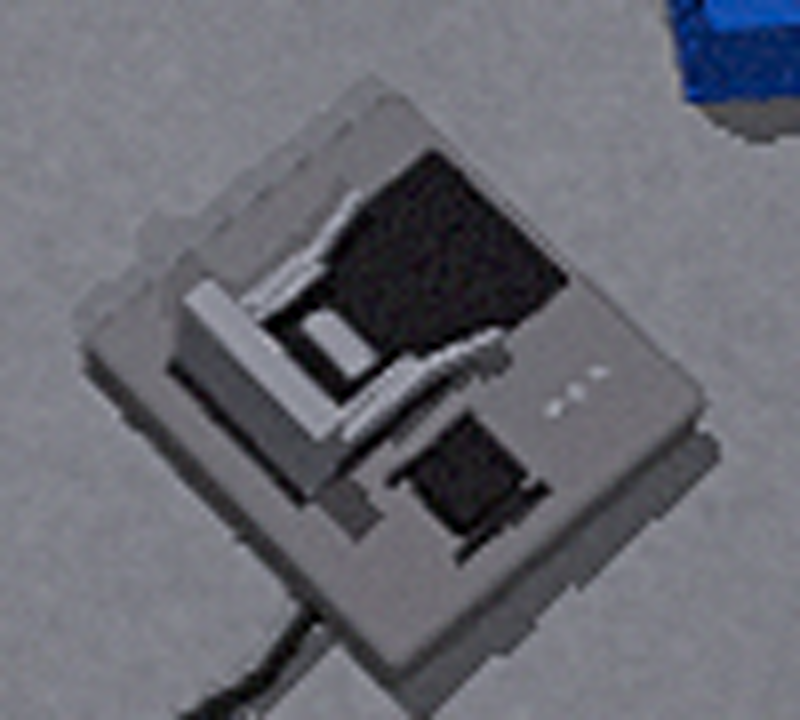

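View pics/side23.png

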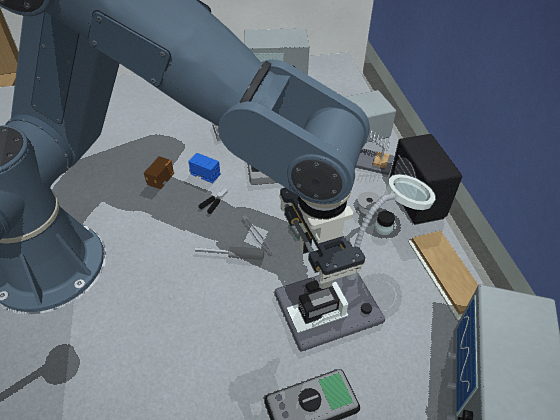

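```bash
python3 -c "
from h import *
t=np.deg2rad(9.6);c,s=np.cos(t),np.sin(t);W=load('wrist23')
P=lambda x,y,z:(((proj(W,[566.7+c*x-s*y,-250.3+s*x+c*y,26+z])-[170,120])*3.4).round(0)).tolist()
print('catch up/down',P(12,55,10),P(12,55,5),'front',P(36,-20,48),P(36,20,48),'8mm out',P(28,0,48),'stop',P(38,0,42),'mouth',P(-57,-30,0),P(-57,30,0))
st(); crop('wrist23',300,190,370,250,10,'w23d')
"
```

```text
catch up/down [555.0, 347.0] [553.0, 342.0] front [308.0, 473.0] [449.0, 473.0] 8mm out [379.0, 447.0] stop [379.0, 470.0] mouth [278.0, 121.0] [478.0, 120.0]
t 22.3 loc [-17.6    0.55 171.57] F loc [0.4 0.1 0.4] T [0.04 0.01 0.04] gap 74.5 yaw 9.48
```

View pics/w23d.png

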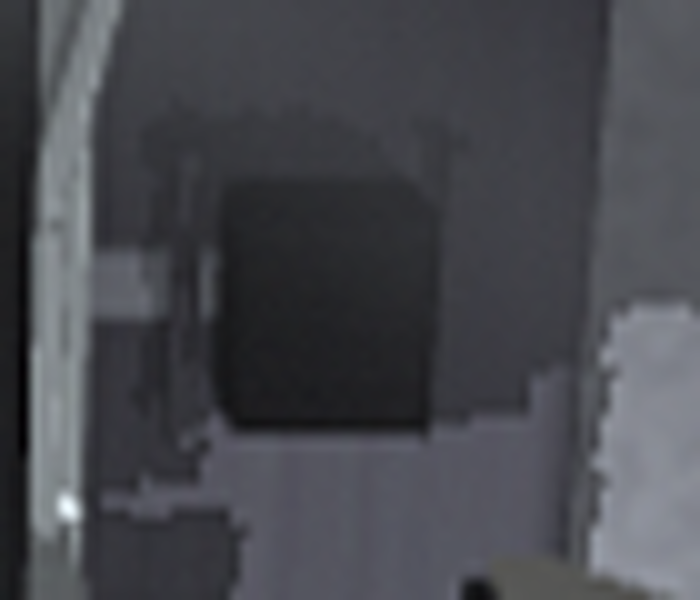

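```bash
python3 -c "
from plant import robot
print(robot.job_done())"
```

```text
the job is handed in; nothing more can be done
None
```

The job is handed in: the pack is on the lamp's plate and held by its catch. I pressed the charger's catch with one open finger, and the pack sprang out 8 mm. I then gripped it, slid it off and slid it onto the lamp plate.

**Forces:**
- The catch press peaked at about 12 N, at the catch's stop.
- Pushing the pack home peaked at about 15 N along the rail. Both figures are wrist readings.

**Last checks:**
- **Held by the catch:** a gentle pull back met a firm stop, with the force reversing to +5 N. After I let go, the pack stayed in against the ejector.
- **Seated home:** the gap between the pack and the end stop looks the same as when the pack was latched on the charger.
- **Charger:** its catch looks up, and its plate is empty.
- **Robot and bench:** the gripper is clear, with no contact force. The other things on the bench look untouched.

**Disagreements and weak points:**
- My model put the pack's front edge about 2 mm further in than the last picture shows. The stop edge matched, so I blamed calibration.
- The last picture alone could not show for certain that the lamp's catch is up. I judged that from the pull test and from the earlier close-ups taken as the pack went home.
- The scene and side cameras also read heights about 5 mm low, so I found the catch's stop and the lamp plate's floor by touch.

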